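Lay out cut sections on the photo plate

TASK

Lay out the five cut pieces from the cork mat on the aluminium photo plate for the macro photograph; left, right and behind are as you face the plate's raised rail, which is its back. Put the pipe ring flat over the plate's short pin, the hexagonal slice to the left of the ring and the square block to its right, in one row parallel to the rail with about 25 mm of clear gap to the ring on either side, and lay the flat strip behind the ring, midway between ring and rail and parallel to the rail. Stand the black resin-mounted specimen, polished face up, centred on top of the square block, and leave the wrench, bottle and jar alone.

Things in the scene. Friction and masses are not known exactly. Their poses are not given: they have to be found in the camera images.
- plate: Fixed aluminium plate 190 x 230 mm, surface 6 mm above the bench; dark rail (12 mm wide, top 16 mm above the bench) along its back edge; dark pin, 18 mm diameter, top 16 mm above the bench. Origin: pin axis, at bench level. +x: from the pin squarely to the rail (behind); +y: left as one faces the rail. Spans x -60 to 130, y -115 to 115 mm; rail's near face at x = 110 mm.
- mat: Brown cork mat 200 x 270 mm, 4 mm thick, fixed on the bench; the five pieces lie on it at the start, in any order. Origin: centre of its underside.
- ring: Pipe ring: bare steel ring cut from a pipe, 48 mm outside, 34 mm bore (7 mm wall), 22 mm high, lying flat, 0.15 kg. Starts lying on the cork mat. Origin: centre of its underside, z up.
- hex: Hexagonal slice: solid bare steel slice of hexagonal bar, 36 mm across flats (41.6 mm across corners), 22 mm high, 0.19 kg. Two of its flats face its own +x and -x, the others are 60 degrees on. Starts lying on the cork mat. Origin: centre of its underside, z up.
- block: Square block: solid dark steel block 44 x 44 mm, 30 mm high, 0.40 kg, sides along its own x and y. Starts lying on the cork mat. Origin: centre of its underside, z up.
- strip: Flat strip: bare steel weld coupon 70 mm long (its own x), 20 mm wide (y), 12 mm thick, with a dark weld seam across the middle of its top, 0.13 kg. Starts lying on the cork mat. Origin: centre of its underside, z up.
- mount: Resin-mounted specimen: black resin cylinder 30 mm diameter, 20 mm high, with a small bright polished steel inset in its top face, 0.03 kg; starts face up. Starts lying on the cork mat. Origin: centre of its underside, z up.
- bottle: White plastic bottle with a red cap, 56 mm diameter, 130 mm high, standing beyond the work; leave alone. Origin: centre of its underside.
- jar: Low jar with a white cap, 60 mm diameter, 60 mm high, standing beyond the work; leave alone. Origin: centre of its underside.
- wrench: Steel wrench 120 mm long, lying on the bench in front of the robot, crosswise; leave alone. Its own x runs along it; origin near its middle.
Mind the look-alikes: they are no part of the job. What is shaped like the strip but blue is not meant. What is shaped like the block but orange is not meant.

How it is judged:
By the outcome, as a careful person would: the job done as asked, in the order asked, and still so for the second after the job is handed in, with the robot touching nothing.
It also fails if it takes over 120 s, if anything falls off the work surface, if the arm or the gripper's body presses on something with over 40 N, if the wrist force passes 120 N, or if a joint passes its speed limit or range.

ROBOT

A 6-joint arm with a two-finger parallel gripper is mounted at the origin on the work surface. World frame = base frame: x ahead of the robot, y to its left, z up, the work surface at z = 0. Lengths are in mm, angles in rad, forces in N, time in s.
With the tool pointing down it reaches from about 300 to 850 mm from the base axis. Payload 5.4 kg.
Tool frame: the origin (TCP) lies at the very end of the fingers, on their centre line; the grasp point (between the pads) lies 19 mm behind it (ctrl.grip_point_offset is the distance from the TCP to the grasp point, in mm); z points along the fingers, x is the direction in which the jaws open and shut, and the axes are right-handed (so a half turn about z gives the same grasp; the last joint's range is limited). The gripper opens to 85 mm and grips with 20 to 120 N. Pads are 22 mm wide; open, the fingers measure 114 mm over their backs; the gripper's body (76 mm by 85 mm) begins 54 mm behind the grasp point. The pads swing forward as they close: fully open they stand 13 mm farther back than shut.
Start: joints at [-1.394, 0.158, 1.597, -0, 1.386, -0.21], TCP at [216.881, -532.512, 231.299] pointing down, gripper open.
Joint ranges: [-2.91, 2.91], [-0.94, 2.29], [0.18, 2.7], [-1.29, 4.43], [0.17, 2.64], [-3, 3]. Speed limits (rad/s): [2.57, 2.57, 3.14, 3.14, 3.14, 3.14].

INTERFACE

Orientations are given as a unit quaternion [w, x, y, z].
In Python, from cell import ctrl gives the robot as it stands. The module is installed in compiled form; this text tells all that it offers.
- The arm moves only by the shell command python3 -m jog 'ROWS' [FORCE]. ROWS is JSON, a list of rows, each an object with "grip": the closure, from -1 (fully open) to 1 (shut); "offset": the shift along the world's x, y, z in cm, a list of three; "delta_rot": the turn, a rotation vector about the world's x, y, z in rad, a list of three. A call has exactly 5 rows; each row is the pose to reach, as a shift and turn from the pose commanded when the call began; what a row does not reach only later rows make up. A row lasts 1/10 s, in which the tool goes at most 50 mm and 8.59 degrees, less where a joint would pass 70% of its speed; a pose out of reach is approached as far as the arm can. A call with a gripper value outside its range is refused whole. The fingers move at their own pace and stop on an object; FORCE is the grip in N (left out, the last holds). Time passes only in rows, so rows that repeat a pose let the fingers close, or fill a call up. It gives the time, the measured TCP pose, the force and the opening at its end, in the units of the state.
- ctrl.observe(): the state, without advancing time (a new reading comes with each control period).
- ctrl.read_camera(name): name is "scene" or "top" or "wrist"; returns a dict with "img" (480x640x3 uint8, red, green, blue), "mtx" (3x3 intrinsics, pixels), "R" (3x3) and "t" (3): a world point X has camera coordinates R X + t; the wrist camera has in their place "tool_from_camera" (4x4, takes a point from camera to tool coordinates, whose origin is the TCP and whose axes are the tool frame's). Camera axes: x right, y down, z forward; pixel columns grow to the right and rows downward; lengths in mm; the calibration is good to about 2 mm. A picture is of the moment at which its call begins: read the wrist's pose just before it. There is no depth.
- ctrl.job_done(): hands the job in, once; it reports no verdict.
Trained networks look in a picture, given as the dict that the camera call returned (one of the last four; its "shot" number tells which), for a name from the list of things; names that differ only in an ending like _2 or _b are one class to them, and where a whole thing is asked for, a point or a joint stands for the part that bears it (a point fixed in the world has none). Each returns a list of dicts, best first, with "p" (0 to 1); they miss things now and then, are a little off and sometimes report something else, mostly with a low value. They report only what shows in the picture. A call takes as long as a camera call. They do not tell look-alikes from the thing itself.
- ctrl.trace(thing, picture): "mask" (480x640 bool, what is visible of it).
- ctrl.landmark_of(thing, picture): "centre" ([x, y, z] in mm, in world coordinates, good to about 4 mm: a listed point, or the origin of a listed thing).
The state is a dict: "t": time; "q": joint angles; "joint_velocities": joint speeds; "tau": joint torques, N m; "tcp_pos": TCP position; "tool_rot": TCP orientation; "contact_force": force on the tool from outside, world axes, zero at the start; "ft_torque": the same for the moment, N m; "grip_width": opening from 0.0 (shut) to 1.0 (fully open).
Only numpy, scipy, OpenCV 4.12 (cv2) and the standard library are available. Lean on these libraries where they do the work, as an engineer would, in place of code of your own. Each camera call takes 0.05 s, during which the arm holds its last target.

## Working session

There is one attempt and no reset: what is moved stays moved. The work goes in short steps, Python scripts to look and compute and a shell command to move; the robot and the scene stay as the last step left them, time stands still between calls to the robot, and variables do not carry over. Pictures are saved under pics/ and viewed, and the job is handed in when it is done.

```bash
mkdir -p pics; python3 - <<'E'
from cell import ctrl
import cv2
s=ctrl.observe(); print({k:s[k] for k in('t','tcp_pos','tool_rot','grip_width','contact_force')}, ctrl.grip_point_offset)
for n in('scene','top','wrist'):
    p=ctrl.read_camera(n); cv2.imwrite(f'pics/{n}0.png',p['img'][:,:,::-1])
    if n!='wrist': print(n,p['mtx'].tolist(),(-p['R'].T@p['t']).round(0))
    else: print(p['tool_from_camera'])
E
```

```text
{'t': 0.0, 'tcp_pos': array([ 216.75857427, -531.92925263,  230.28465335]), 'tool_rot': array([-6.97555090e-04,  8.29812046e-01, -5.58042134e-01, -6.76513945e-04]), 'grip_width': 1.0035454286599106, 'contact_force': array([ 0.46649187,  0.17212127, -0.85213299])} 18.700000000000003
scene [[513.7860902200163, 0.0, 317.888907885857], [0.0, 513.7860902200163, 237.51141166083855], [0.0, 0.0, 1.0]] [1089.  643.  606.]
top [[518.7359813821317, 0.0, 319.4595549200772], [0.0, 518.7359813821317, 233.8920883927581], [0.0, 0.0, 1.0]] [527. -27. 989.]
[[ 9.99999945e-01  3.01206244e-04 -1.40571899e-04  2.62540774e-02]
 [-2.52088277e-04  9.62889127e-01  2.69897140e-01 -6.79489512e+01]
 [ 2.16649857e-04 -2.69897090e-01  9.62889149e-01 -1.41847583e+02]
 [ 0.00000000e+00  0.00000000e+00  0.00000000e+00  1.00000000e+00]]
```

View pics/top0.png

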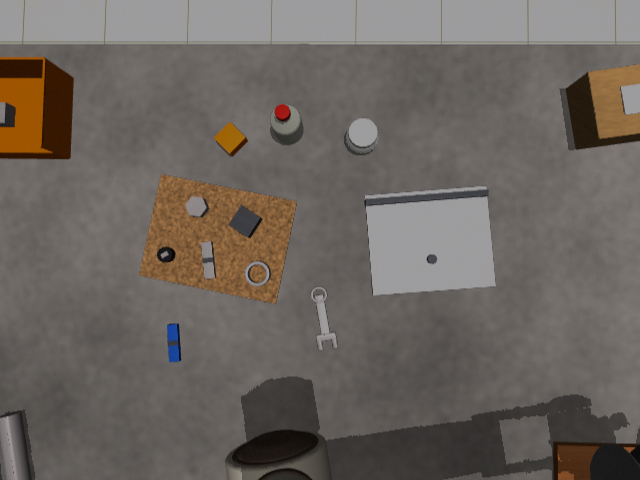

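View pics/scene0.png

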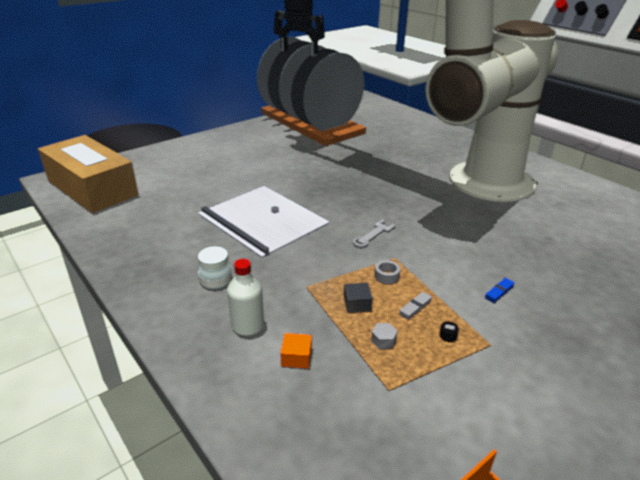

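The top view shows the five pieces on the cork mat: hex (196,206), dark block (245,221), mount (166,254), grey strip with seam (208,259) and ring (257,273). The blue strip-like piece (173,342) and the orange block (231,139) are off the mat, so they are the look-alikes. The plate is at (430,243) with its rail at the top, and the pin is at (432,259).

```bash
cat > h.py <<'E'
from cell import ctrl
import numpy as np, cv2
from scipy.spatial.transform import Rotation as Ro
from scipy.optimize import minimize
def shot(n,save=None):
    s=ctrl.observe(); p=ctrl.read_camera(n)
    if n=='wrist':
        q=s['tool_rot']; T=np.eye(4); T[:3,:3]=Ro.from_quat([q[1],q[2],q[3],q[0]]).as_matrix(); T[:3,3]=s['tcp_pos']
        M=np.linalg.inv(T@p['tool_from_camera']); R,t=M[:3,:3],M[:3,3]
    else: R,t=p['R'],p['t']
    if save: cv2.imwrite(f'pics/{save}.png',p['img'][:,:,::-1])
    return p,R,np.array(t),s
def proj(X,K,R,t):
    c=np.atleast_2d(X)@R.T+t; u=c@K.T; return u[:,:2]/u[:,2:]
def back(uv,z,K,R,t):
    d=R.T@np.linalg.inv(K)@np.array([uv[0],uv[1],1.]); c=-R.T@t; return c+d*(z-c[2])/d[2]
a=np.linspace(0,2*np.pi,48,endpoint=False)
def circ(r): return np.c_[r*np.cos(a),r*np.sin(a)]
def rect(l,w): return np.array([[l,w],[-l,w],[-l,-w],[l,-w]])/2
hx=np.c_[np.cos(np.pi/6+np.arange(6)*np.pi/3),np.sin(np.pi/6+np.arange(6)*np.pi/3)]*20.785
SH={'ring':(circ(24),22,0),'hex':(hx,22,np.pi/3),'block':(rect(44,44),30,np.pi/2),'strip':(rect(70,20),12,np.pi),'mount':(circ(15),20,0),
 'plate':(rect(190,230)+[35,0],6,9)}
def sil(n,p,z0,K,R,t,S=4):
    sh,h,_=SH[n]; c,s=np.cos(p[2]),np.sin(p[2]); xy=sh@np.array([[c,s],[-s,c]])+p[:2]
    P=np.r_[np.c_[xy,np.full(len(xy),z0)],np.c_[xy,np.full(len(xy),z0+h)]]
    if n=='plate': P=P[len(xy):]
    return cv2.convexHull(proj(P,K,R,t).astype(np.float32))
def fit(n,z0,pic,R,t,near=None,k=0):
    K=pic['mtx']; r=ctrl.trace(n,pic)
    if not r: return None
    if near is not None:
        u=proj([near[0],near[1],z0+5],K,R,t)[0]
        r=sorted(r,key=lambda d:np.hypot(*(np.argwhere(d['mask']).mean(0)[::-1]-u)))
    m=r[k]['mask'].astype(np.uint8)
    cs,_=cv2.findContours(m,cv2.RETR_EXTERNAL,cv2.CHAIN_APPROX_NONE); cc=max(cs,key=cv2.contourArea)
    m=np.zeros_like(m); cv2.drawContours(m,[cc],-1,1,-1)
    b=back(cc[:,0].mean(0),z0+SH[n][1]/2,K,R,t)[:2]
    x0,y0,w,hh=cv2.boundingRect(cc); S=4 
    pad=12; x0-=pad;y0-=pad;w+=2*pad;hh+=2*pad
    big=cv2.warpAffine(m.astype(np.float32),np.float32([[S,0,-x0*S+1.5],[0,S,-y0*S+1.5]]),(w*S,hh*S))>.5
    def cost(p):
        im=np.zeros((hh*S,w*S),np.uint8)
        cv2.fillPoly(im,[np.int32(np.round(((sil(n,p,z0,K,R,t)[:,0]-[x0,y0])*S+1.5)*16))],1,shift=4)
        im=im>0
        return 1-(im&big).sum()/(im|big).sum()
    best=None; per=SH[n][2]
    for y in ([0] if per==0 else np.arange(0,2*np.pi if per==9 else per,np.pi/12)):
        p=np.r_[b,y]; f=cost(p)
        if best is None or f<best[0]: best=(f,p)
    f,p=best
    for st in (8,3):
        o=minimize(cost,p,method='Nelder-Mead',options=dict(initial_simplex=p+np.array([[0,0,0],[st,0,0],[0,st,0],[0,0,.03*st]]),maxiter=250,xatol=.02,fatol=1e-5)); p=o.x
    return p.round(3),round(1-o.fun,3),round(float(r[k]['p']),2)
E
python3 - <<'E'
from h import *
for cam in('top','scene'):
    p,R,t,s=shot(cam)
    for n in('ring','hex','block','strip','mount'): 
        l=ctrl.landmark_of(n,p)
        print(cam,n,fit(n,4,p,R,t),[ (np.round(d['centre']).tolist(),round(d['p'],2)) for d in l[:2]])
    print(cam,'plate',fit('plate',0,p,R,t),[ (np.round(d['centre']).tolist(),round(d['p'],2)) for d in ctrl.landmark_of('plate',p)[:2]])
    for n in('wrench','bottle','jar'): print(n,[ (np.round(d['centre']).tolist(),round(d['p'],2)) for d in ctrl.landmark_of(n,p)[:1]])
E
```

```text
top ring (array([5.03544e+02, 1.23664e+02, 2.29000e-01]), np.float64(0.847), 0.89) [([532.0, 298.0, 5.0], 0.7), ([505.0, 122.0, 4.0], 0.64)]
top hex (array([626.411, 241.95 ,   0.855]), np.float64(0.903), 0.9) [([624.0, 238.0, 3.0], 0.83)]
top block (array([755.706, 180.609,   0.791]), np.float64(0.946), 0.64) [([759.0, 180.0, 5.0], 0.79), ([567.0, 202.0, -1.0], 0.64)]
top strip (array([5.26956e+02, 2.19711e+02, 1.26000e-01]), np.float64(0.925), 0.95) [([523.0, 221.0, 6.0], 0.93), ([366.0, 279.0, -2.0], 0.77)]
top mount (array([5.36228e+02, 2.97963e+02, 1.30000e-01]), np.float64(0.747), 0.63) [([530.0, 299.0, 4.0], 0.54)]
top plate (array([ 5.35121e+02, -2.00934e+02,  9.50000e-02]), np.float64(0.982), 0.58) [([532.0, -202.0, -4.0], 0.7)]
wrench [([418.0, -2.0, -0.0], 0.78)]
bottle [([776.0, 71.0, 3.0], 0.7)]
jar [([760.0, -71.0, 2.0], 0.97)]
scene ring (array([4.96328e+02, 1.18388e+02, 7.50000e-02]), np.float64(0.84), 0.6) [([501.0, 121.0, 1.0], 0.87)]
scene hex (array([ 6.23766e+02,  2.39021e+02, -1.21000e-01]), np.float64(0.975), 0.67) [([626.0, 239.0, 3.0], 0.95)]
scene block (array([596.453, 144.92 ,   0.997]), np.float64(0.951), 0.7) [([758.0, 180.0, -1.0], 0.96), ([597.0, 147.0, 2.0], 0.95)]
scene strip (array([5.22062e+02, 2.15431e+02, 1.48000e-01]), np.float64(0.899), 0.78) [([368.0, 277.0, 5.0], 0.59), ([527.0, 215.0, 6.0], 0.57)]
scene mount (array([5.31878e+02, 2.97005e+02, 1.00000e-01]), np.float64(0.908), 0.76) []
scene plate (array([ 604.399, -197.054,    3.233]), np.float64(0.962), 0.92) [([534.0, -203.0, 0.0], 0.85)]
wrench [([421.0, -2.0, -0.0], 0.87)]
bottle [([776.0, 67.0, 3.0], 0.76)]
jar [([760.0, -68.0, 0.0], 0.78)]
```

View pics/wrist0.png

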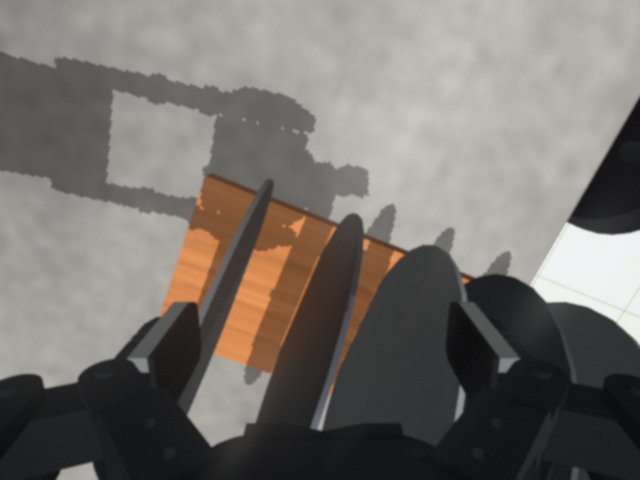

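The wrist camera shows that the gripper starts over a rack of standing discs, so I'll lift straight up first and then go to look at the plate.

```bash
python3 -m jog '[{"grip":-1,"offset":[0,0,5],"delta_rot":[0,0,0]},{"grip":-1,"offset":[0,0,10],"delta_rot":[0,0,0]},{"grip":-1,"offset":[0,0,14],"delta_rot":[0,0,0]},{"grip":-1,"offset":[3,4,14],"delta_rot":[0,0,-0.1]},{"grip":-1,"offset":[6,8,14],"delta_rot":[0,0,-0.2]}]' 60
python3 -m jog '[{"grip":-1,"offset":[3,4,0],"delta_rot":[0,0,-0.1]},{"grip":-1,"offset":[6,8,0],"delta_rot":[0,0,-0.186]},{"grip":-1,"offset":[9,12,-2],"delta_rot":[0,0,-0.186]},{"grip":-1,"offset":[12,16,-6],"delta_rot":[0,0,-0.186]},{"grip":-1,"offset":[15,20,-10],"delta_rot":[0,0,-0.186]}]'
python3 -m jog '[{"grip":-1,"offset":[3,3,-1],"delta_rot":[0,0,0]},{"grip":-1,"offset":[5,5,-1],"delta_rot":[0,0,0]},{"grip":-1,"offset":[5,5,-1],"delta_rot":[0,0,0]},{"grip":-1,"offset":[5,5,-1],"delta_rot":[0,0,0]},{"grip":-1,"offset":[5,5,-1],"delta_rot":[0,0,0]}]'
python3 - <<'E'
from h import *
p,R,t,s=shot('wrist','plate_w1'); print(s['t'],s['tcp_pos'],p['mtx'][0,0])
print(fit('plate',0,p,R,t))
E
```

```text
t: 2.25
tcp_pos: [277.1, -452.8, 373.1]
tool_rot: [0.001, 0.768, -0.641, 0.002]
contact_force: [1.6, -0.6, 0.1]
grip_width: 1.002
t: 2.75
tcp_pos: [413.1, -271.0, 291.0]
tool_rot: [0.0, 0.708, -0.707, 0.001]
contact_force: [0.9, -1.0, 0.1]
grip_width: 1.001
t: 3.25
tcp_pos: [461.6, -223.2, 281.4]
tool_rot: [-0.0, -0.707, 0.707, -0.0]
contact_force: [-0.6, 0.8, 0.4]
grip_width: 1.0
3.25 [ 461.59363642 -223.21749125  281.36793667] 414.99458626771724
(array([ 573.887, -202.739,    3.147]), np.float64(0.874), 0.65)
```

View pics/plate_w1.png

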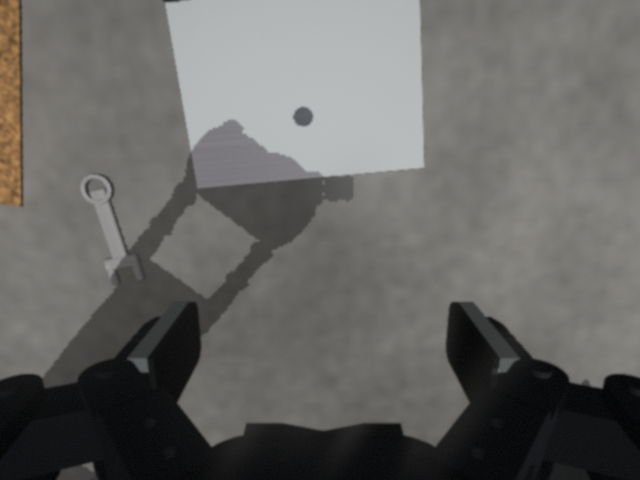

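The wrist view shows the plate with its pin at (303,116), but the rail is cut off. I'll move further out.

```bash

python3 -m jog '[{"grip":-1,"offset":[4,1,0],"delta_rot":[0,0,0]},{"grip":-1,"offset":[8,2,-2],"delta_rot":[0,0,0]},{"grip":-1,"offset":[11,2,-4],"delta_rot":[0,0,0]},{"grip":-1,"offset":[11,2,-4],"delta_rot":[0,0,0]},{"grip":-1,"offset":[11,2,-4],"delta_rot":[0,0,0]}]'
python3 - <<'E'
from h import *
p,R,t,s=shot('wrist','plate_w2'); print(s['t'],s['tcp_pos'])
E
```

```text
t: 3.85
tcp_pos: [571.4, -202.9, 240.4]
tool_rot: [0.0, 0.707, -0.707, -0.001]
contact_force: [-0.6, 0.0, 0.7]
grip_width: 0.997
3.85 [ 571.36867506 -202.94739678  240.41026505]
```

View pics/plate_w2.png

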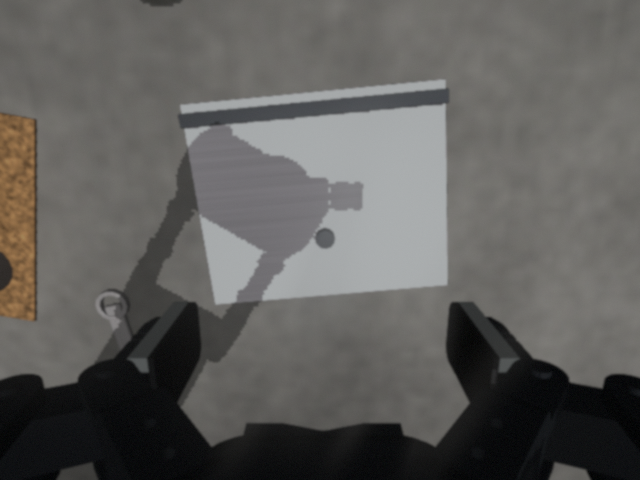

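```bash
cat > pl.py <<'E'
from h import *
import sys
im=cv2.imread('pics/plate_w2.png'); g=cv2.cvtColor(im,cv2.COLOR_BGR2GRAY)
p,R,t,s=shot('wrist'); K=p['mtx']
c=np.float32([[216,304],[447,286],[446,80],[181,104]]).reshape(-1,1,2)
c=cv2.cornerSubPix(g,c,(5,5),(-1,-1),(3,50,.01))[:,0]
W=np.array([back(x,6,K,R,t) for x in c]); print(c.round(1).tolist()); print(W.round(1))
print('sides',[np.linalg.norm(W[i]-W[(i+1)%4]).round(1) for i in range(4)])
roi=g[222:254,308:342]; b=(roi<110).astype(np.uint8); n,l,st,ce=cv2.connectedComponentsWithStats(b); k=1+np.argmax(st[1:,4]); pc=ce[k]+[308,222]
print(pc,st[k],back(pc,14,K,R,t).round(1))
# rigid fit of corners
M=np.array([[-60,115],[-60,-115],[130,-115],[130,115]],float)
A=W[:,:2]; H=(M-M.mean(0)).T@(A-A.mean(0)); th=np.arctan2(H[0,1]-H[1,0],H[0,0]+H[1,1])
Rt=np.array([[np.cos(th),-np.sin(th)],[np.sin(th),np.cos(th)]]); o=A.mean(0)-Rt@M.mean(0); print('origin',o,'yaw',th)
tp=ctrl.read_camera('top'); Kt=tp['mtx']
for cx,cy,wd in ((432,259,9),):
    gg=cv2.cvtColor(tp['img'],cv2.COLOR_RGB2GRAY); roi=gg[cy-wd:cy+wd,cx-wd:cx+wd]; b=(roi<120).astype(np.uint8); n,l,st,ce=cv2.connectedComponentsWithStats(b); k=1+np.argmax(st[1:,4]); q=ce[k]+[cx-wd,cy-wd]
    print('top pin',q,st[k],back(q,14,Kt,tp['R'],np.array(tp['t'])).round(1))
E
python3 pl.py
```

```text
[[215.1999969482422, 304.29998779296875], [446.70001220703125, 284.6000061035156], [445.20001220703125, 79.5], [179.60000610351562, 104.4000015258789]]
[[ 463.5  -96.6    6. ]
 [ 484.4 -324.3    6. ]
 [ 672.6 -307.9    6. ]
 [ 652.3  -79.     6. ]]
sides [np.float64(228.6), np.float64(188.9), np.float64(229.8), np.float64(189.7)]
[324.36861314 237.67518248] [  7   7  19  19 274] [ 534.4 -204.7   14. ]
origin [ 533.34960827 -205.08421446] yaw 0.09004858233013
top pin [431.93809524 259.35238095] [  0   0  18  18 210] [ 532.9 -201.8   14. ]
```

Plate fit: origin about (533.5,-204.8), yaw 0.090, with sides within 1.5 mm of nominal. The pin seen from the top camera agrees to within 3 mm. Next I'll look at the mat.

```bash

python3 -m jog '[{"grip":-1,"offset":[0,4.5,2],"delta_rot":[0,0,0]},{"grip":-1,"offset":[-1,9,2],"delta_rot":[0,0,0]},{"grip":-1,"offset":[-2,13.5,2],"delta_rot":[0,0,0]},{"grip":-1,"offset":[-3,18,2],"delta_rot":[0,0,0]},{"grip":-1,"offset":[-4,22.5,2],"delta_rot":[0,0,0]}]'
python3 -m jog '[{"grip":-1,"offset":[-2,4.5,0],"delta_rot":[0,0,0]},{"grip":-1,"offset":[-4,9,0],"delta_rot":[0,0,0]},{"grip":-1,"offset":[-4,13.5,0],"delta_rot":[0,0,0]},{"grip":-1,"offset":[-4,18.5,0],"delta_rot":[0,0,0]},{"grip":-1,"offset":[-4,18.5,0],"delta_rot":[0,0,0]}]'
python3 -m jog '[{"grip":-1,"offset":[0,0,0],"delta_rot":[0,0,0]},{"grip":-1,"offset":[0,0,0],"delta_rot":[0,0,0]},{"grip":-1,"offset":[0,0,0],"delta_rot":[0,0,0]},{"grip":-1,"offset":[0,0,0],"delta_rot":[0,0,0]},{"grip":-1,"offset":[0,0,0],"delta_rot":[0,0,0]}]'
cat > mat.py <<'E'
from h import *
import sys
AP={'ring':(500,121),'hex':(625,240),'block':(596,145),'strip':(525,217),'mount':(533,297)}
p,R,t,s=shot('wrist',sys.argv[1]); print(s['t'],s['tcp_pos'])
for n in AP: print(n,fit(n,4,p,R,t,AP[n]))
E
python3 mat.py mat1
```

```text
t: 4.5
tcp_pos: [531.2, 23.5, 262.8]
tool_rot: [0.001, -0.707, 0.707, -0.001]
contact_force: [0.6, 0.4, -0.2]
grip_width: 0.998
t: 5.0
tcp_pos: [490.9, 212.0, 262.8]
tool_rot: [-0.002, 0.709, -0.705, 0.0]
contact_force: [-0.7, -1.0, -0.3]
grip_width: 1.0
t: 5.5
tcp_pos: [492.2, 206.7, 261.1]
tool_rot: [0.0, -0.707, 0.707, -0.0]
contact_force: [1.1, 0.8, 0.1]
grip_width: 0.998
5.5 [492.17167395 206.73711334 261.12173375]
ring (array([5.00278e+02, 1.21639e+02, 8.30000e-02]), np.float64(0.939), 0.62)
hex None
block (array([597.335, 146.082,   1.003]), np.float64(0.961), 0.89)
strip (array([5.24477e+02, 2.16872e+02, 1.25000e-01]), np.float64(0.965), 0.57)
mount (array([5.33760e+02, 2.96696e+02, 1.52000e-01]), np.float64(0.973), 0.6)
```

View pics/mat1.png

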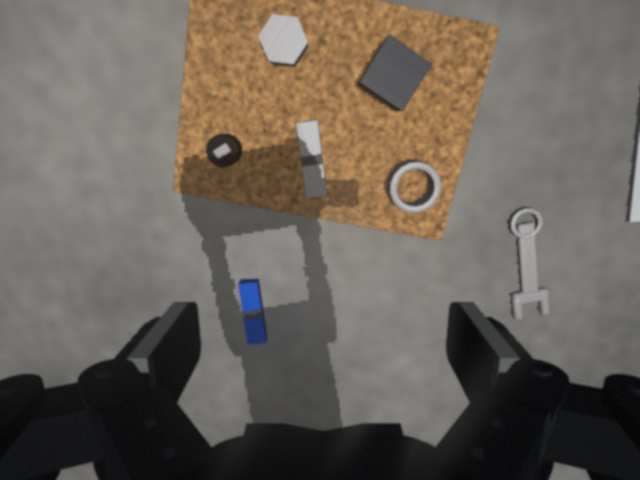

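Naming the candidates: for the strip there is grey with a dark seam on the mat (311,158) against blue off the mat (252,312). For the block there is dark steel on the mat (396,72) against orange off the mat (top camera, (231,139)). The grey and dark pieces on the mat fit the description. I'll confirm with a crop, then turn the tool a quarter turn and measure again.

```bash
python3 -c "
import cv2
i=cv2.imread('pics/mat1.png')[0:250,170:500]; cv2.imwrite('pics/crop1.png',cv2.resize(i,None,fx=2.3,fy=2.3,interpolation=2))"
python3 -m jog '[{"grip":-1,"offset":[1,-1,0],"delta_rot":[0,0,0.14]},{"grip":-1,"offset":[2,-2,0],"delta_rot":[0,0,0.28]},{"grip":-1,"offset":[3,-3,0],"delta_rot":[0,0,0.42]},{"grip":-1,"offset":[4,-4,0],"delta_rot":[0,0,0.56]},{"grip":-1,"offset":[5,-5,0],"delta_rot":[0,0,0.7]}]'
python3 -m jog '[{"grip":-1,"offset":[1,-1,0],"delta_rot":[0,0,0.14]},{"grip":-1,"offset":[1,-2,0],"delta_rot":[0,0,0.28]},{"grip":-1,"offset":[1,-2,0],"delta_rot":[0,0,0.42]},{"grip":-1,"offset":[1,-2,0],"delta_rot":[0,0,0.56]},{"grip":-1,"offset":[1,-2,0],"delta_rot":[0,0,0.7]}]'
python3 -m jog '[{"grip":-1,"offset":[0,0,0],"delta_rot":[0,0,0.1]},{"grip":-1,"offset":[0,0,0],"delta_rot":[0,0,0.171]},{"grip":-1,"offset":[0,0,0],"delta_rot":[0,0,0.171]},{"grip":-1,"offset":[0,0,0],"delta_rot":[0,0,0.171]},{"grip":-1,"offset":[0,0,0],"delta_rot":[0,0,0.171]}]'
python3 mat.py mat2
```

```text
t: 6.3
tcp_pos: [542.3, 157.3, 261.0]
tool_rot: [0.0, 0.908, -0.419, -0.0]
contact_force: [0.7, 0.4, -0.1]
grip_width: 1.001
t: 6.8
tcp_pos: [552.0, 137.5, 261.0]
tool_rot: [0.0, 0.997, -0.082, -0.0]
contact_force: [0.3, 0.5, -0.2]
grip_width: 1.0
t: 7.3
tcp_pos: [552.0, 137.6, 261.0]
tool_rot: [-0.0, 1.0, -0.0, -0.0]
contact_force: [0.0, -0.4, -0.4]
grip_width: 0.999
7.3 [551.96649147 137.62635557 261.02265832]
ring (array([5.01395e+02, 1.21933e+02, 2.53000e-01]), np.float64(0.957), 0.83)
hex (array([ 6.25508e+02,  2.39821e+02, -1.09000e-01]), np.float64(0.974), 0.62)
block (array([597.918, 146.129,   1.031]), np.float64(0.969), 0.88)
strip (array([5.25217e+02, 2.17019e+02, 1.30000e-01]), np.float64(0.969), 0.85)
mount (array([ 5.34259e+02,  2.97782e+02, -2.30000e-02]), np.float64(0.688), 0.89)
```

View pics/crop1.png

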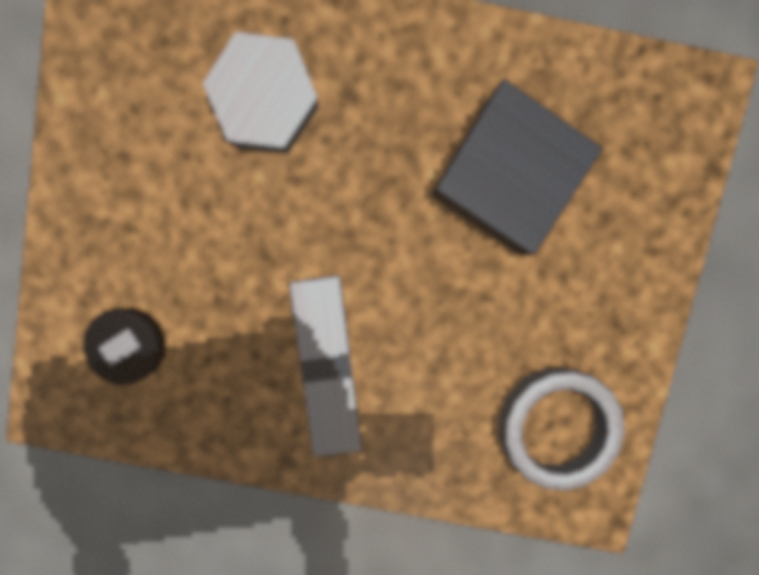

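View pics/mat2.png

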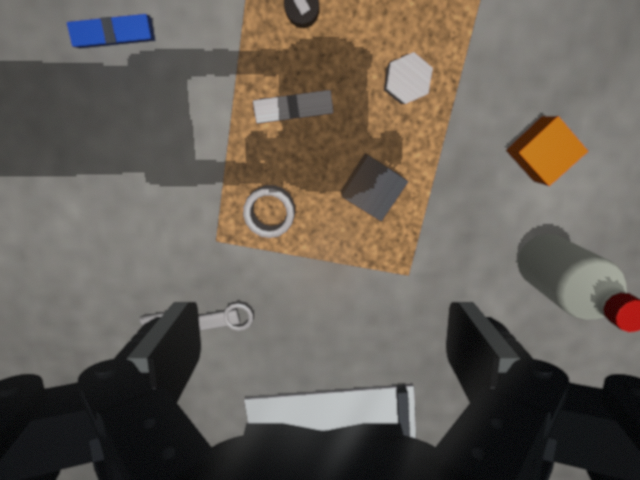

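The crop confirms it: on the mat are the bare grey strip with its dark seam, the dark block, the ring, the hex and the face-up mount. The two wrist views agree within about 1 mm. Picking the ring first.

```bash

python3 -m jog '[{"grip":-1,"offset":[-3,-1,-3],"delta_rot":[0,0,0]},{"grip":-1,"offset":[-5.1,-1.6,-7],"delta_rot":[0,0,0]},{"grip":-1,"offset":[-5.1,-1.6,-12],"delta_rot":[0,0,0]},{"grip":-1,"offset":[-5.1,-1.6,-17],"delta_rot":[0,0,0]},{"grip":-1,"offset":[-5.1,-1.6,-20],"delta_rot":[0,0,0]}]' 50
python3 -m jog '[{"grip":-1,"offset":[0,0,-2],"delta_rot":[0,0,0]},{"grip":-1,"offset":[0,0,-4],"delta_rot":[0,0,0]},{"grip":-1,"offset":[0,0,-5.4],"delta_rot":[0,0,0]},{"grip":-1,"offset":[0,0,-5.4],"delta_rot":[0,0,0]},{"grip":-1,"offset":[0,0,-5.4],"delta_rot":[0,0,0]}]'
python3 -m jog '[{"grip":1,"offset":[0,0,0],"delta_rot":[0,0,0]},{"grip":1,"offset":[0,0,0],"delta_rot":[0,0,0]},{"grip":1,"offset":[0,0,0],"delta_rot":[0,0,0]},{"grip":1,"offset":[0,0,0],"delta_rot":[0,0,0]},{"grip":1,"offset":[0,0,0],"delta_rot":[0,0,0]}]'
python3 -m jog '[{"grip":1,"offset":[0,0,0],"delta_rot":[0,0,0]},{"grip":1,"offset":[0,0,0],"delta_rot":[0,0,0]},{"grip":1,"offset":[0,0,0],"delta_rot":[0,0,0]},{"grip":1,"offset":[0,0,3],"delta_rot":[0,0,0]},{"grip":1,"offset":[0,0,6],"delta_rot":[0,0,0]}]'
```

```text
t: 8.1
tcp_pos: [498.3, 121.5, 57.4]
tool_rot: [-0.0, 1.0, 0.0, -0.002]
contact_force: [-0.4, -0.6, 0.5]
grip_width: 0.997
t: 8.6
tcp_pos: [501.4, 121.6, 7.5]
tool_rot: [-0.0, 1.0, 0.0, 0.0]
contact_force: [-0.0, 0.3, -0.0]
grip_width: 1.0
t: 9.1
tcp_pos: [501.9, 121.6, 8.5]
tool_rot: [0.0, 1.0, 0.001, 0.001]
contact_force: [-2.9, -0.3, 8.0]
grip_width: 0.549
t: 9.6
tcp_pos: [499.8, 121.6, 67.1]
tool_rot: [-0.0, 1.0, 0.0, -0.001]
contact_force: [1.4, 0.5, -0.1]
grip_width: 0.541
```

Ring gripped (opening about 46 mm). Carrying it to the pin.

```bash

python3 -m jog '[{"grip":1,"offset":[0.4,-4.5,2],"delta_rot":[0,0,0.03]},{"grip":1,"offset":[0.9,-9,2],"delta_rot":[0,0,0.06]},{"grip":1,"offset":[1.3,-13.5,2],"delta_rot":[0,0,0.09]},{"grip":1,"offset":[1.8,-18,2],"delta_rot":[0,0,0.09]},{"grip":1,"offset":[2.2,-22.5,2],"delta_rot":[0,0,0.09]}]'
python3 -m jog '[{"grip":1,"offset":[0.5,-4.5,0],"delta_rot":[0,0,0]},{"grip":1,"offset":[0.9,-8,0],"delta_rot":[0,0,0]},{"grip":1,"offset":[1,-10.1,0],"delta_rot":[0,0,0]},{"grip":1,"offset":[1,-10.1,0],"delta_rot":[0,0,0]},{"grip":1,"offset":[1,-10.1,0],"delta_rot":[0,0,0]}]'
python3 - <<'E'
from h import *
p,R,t,s=shot('wrist','ring1'); print(s['tcp_pos'])
p,R,t,s=shot('top','ring1t')
E
```

```text
t: 10.1
tcp_pos: [522.9, -105.2, 87.4]
tool_rot: [0.0, 0.999, 0.046, 0.0]
contact_force: [1.8, 0.6, -1.4]
grip_width: 0.545
t: 10.6
tcp_pos: [532.7, -204.1, 86.9]
tool_rot: [-0.0, 0.999, 0.045, -0.0]
contact_force: [0.2, -0.0, -1.6]
grip_width: 0.541
[ 532.6689581  -204.14095393   86.89431438]
```

View pics/ring1.png

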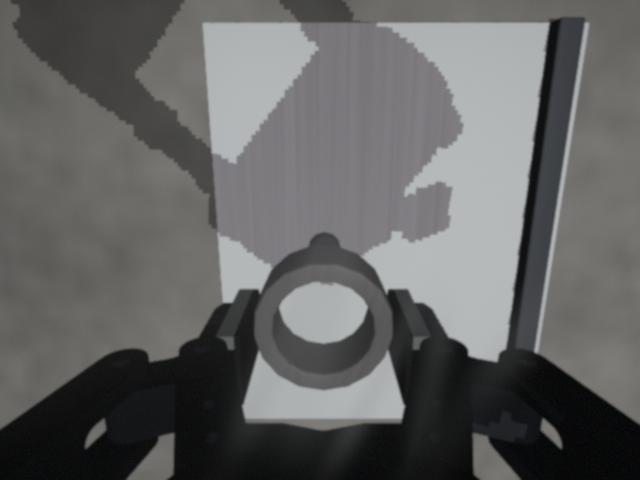

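```bash

python3 -m jog '[{"grip":1,"offset":[0.05,-0.05,-2],"delta_rot":[0,0,0]},{"grip":1,"offset":[0.05,-0.05,-4],"delta_rot":[0,0,0]},{"grip":1,"offset":[0.05,-0.05,-6],"delta_rot":[0,0,0]},{"grip":1,"offset":[0.05,-0.05,-7],"delta_rot":[0,0,0]},{"grip":1,"offset":[0.05,-0.05,-7.3],"delta_rot":[0,0,0]}]'
python3 -m jog '[{"grip":1,"offset":[0,0,-0.1],"delta_rot":[0,0,0]},{"grip":1,"offset":[0,0,-0.2],"delta_rot":[0,0,0]},{"grip":1,"offset":[0,0,-0.2],"delta_rot":[0,0,0]},{"grip":1,"offset":[0,0,-0.2],"delta_rot":[0,0,0]},{"grip":1,"offset":[0,0,-0.2],"delta_rot":[0,0,0]}]'
```

```text
t: 11.2
tcp_pos: [532.6, -203.4, 12.8]
tool_rot: [-0.001, 0.999, 0.046, -0.001]
contact_force: [-0.1, 0.0, -1.1]
grip_width: 0.544
t: 11.7
tcp_pos: [533.7, -205.1, 12.5]
tool_rot: [0.0, 0.999, 0.045, 0.0]
contact_force: [0.0, 0.9, -1.7]
grip_width: 0.544
```

```bash

python3 -m jog '[{"grip":1,"offset":[0,0,-0.05],"delta_rot":[0,0,0]},{"grip":1,"offset":[0,0,-0.1],"delta_rot":[0,0,0]},{"grip":1,"offset":[0,0,-0.15],"delta_rot":[0,0,0]},{"grip":1,"offset":[0,0,-0.15],"delta_rot":[0,0,0]},{"grip":1,"offset":[0,0,-0.15],"delta_rot":[0,0,0]}]'
python3 -m jog '[{"grip":-0.4,"offset":[0,0,0],"delta_rot":[0,0,0]},{"grip":-0.5,"offset":[0,0,0],"delta_rot":[0,0,0]},{"grip":-0.6,"offset":[0,0,0],"delta_rot":[0,0,0]},{"grip":-0.6,"offset":[0,0,2],"delta_rot":[0,0,0]},{"grip":-0.6,"offset":[0,0,5],"delta_rot":[0,0,0]}]'
```

```text
t: 12.2
tcp_pos: [533.5, -204.9, 10.6]
tool_rot: [0.0, 0.999, 0.045, -0.0]
contact_force: [-0.6, 0.8, 1.1]
grip_width: 0.546
t: 12.7
tcp_pos: [531.8, -203.9, 59.1]
tool_rot: [-0.001, 0.999, 0.045, -0.002]
contact_force: [-0.3, -0.6, -0.1]
grip_width: 0.802
```

Ring released. Back for the hex.

```bash

python3 -m jog '[{"grip":-1,"offset":[0,0,4],"delta_rot":[0,0,0]},{"grip":-1,"offset":[0.9,4.5,5],"delta_rot":[0,0,-0.1]},{"grip":-1,"offset":[1.8,9,5],"delta_rot":[0,0,-0.2]},{"grip":-1,"offset":[2.7,13.5,5],"delta_rot":[0,0,-0.2]},{"grip":-1,"offset":[3.6,18,5],"delta_rot":[0,0,-0.2]}]'
python3 -m jog '[{"grip":-1,"offset":[0.9,4.5,0],"delta_rot":[0,0,0]},{"grip":-1,"offset":[1.8,9,0],"delta_rot":[0,0,0]},{"grip":-1,"offset":[2.8,13.5,0],"delta_rot":[0,0,0]},{"grip":-1,"offset":[3.7,18,0],"delta_rot":[0,0,0]},{"grip":-1,"offset":[4.6,22.5,0],"delta_rot":[0,0,0]}]'
python3 -m jog '[{"grip":-1,"offset":[1,4,0],"delta_rot":[0,0,0]},{"grip":-1,"offset":[1,4,0],"delta_rot":[0,0,0]},{"grip":-1,"offset":[1,4,0],"delta_rot":[0,0,0]},{"grip":-1,"offset":[1,4,0],"delta_rot":[0,0,0]},{"grip":-1,"offset":[1,4,0],"delta_rot":[0,0,0]}]'
python3 - <<'E'
from h import *
p,R,t,s=shot('wrist','hex1'); print(s['tcp_pos'],s['tool_rot'],s['q'])
print(fit('hex',4,p,R,t,(625,240)))
p,R,t,s=shot('top','t2'); print(fit('ring',6,p,R,t,(533,-205)), fit('hex',4,p,R,t,(625,240)))
p,R,t,s=shot('scene','s2'); print(fit('ring',6,p,R,t,(533,-205)), fit('hex',4,p,R,t,(625,240)))
E
```

```text
t: 13.2
tcp_pos: [569.8, -23.3, 111.0]
tool_rot: [0.0, 0.998, -0.055, 0.0]
contact_force: [0.6, -0.8, 0.7]
grip_width: 0.999
t: 13.7
tcp_pos: [615.6, 202.1, 110.6]
tool_rot: [0.0, 0.999, -0.054, 0.0]
contact_force: [1.1, 0.2, 0.5]
grip_width: 1.001
t: 14.2
tcp_pos: [625.5, 238.8, 110.6]
tool_rot: [0.0, 0.998, -0.055, -0.0]
contact_force: [0.1, 0.0, 0.1]
grip_width: 1.0
[625.47912313 238.77378388 110.55052744] [ 1.22084175e-04  9.98469265e-01 -5.53090768e-02 -1.36861060e-04] [ 1.84692200e-01  5.03701284e-01  1.41083584e+00 -1.82767834e-04
  1.22737945e+00  2.95428399e-01]
(array([ 6.25354e+02,  2.40064e+02, -1.29000e-01]), np.float64(0.984), 0.55)
(array([ 5.35027e+02, -2.01506e+02, -1.60000e-02]), np.float64(0.926), 0.57) (array([ 6.27072e+02,  2.42888e+02, -1.59000e-01]), np.float64(0.916), 0.83)
(array([ 5.30552e+02, -2.05779e+02,  6.60000e-02]), np.float64(0.852), 0.73) (array([623.853, 239.093,   0.923]), np.float64(0.972), 0.97)
```

View pics/hex1.png

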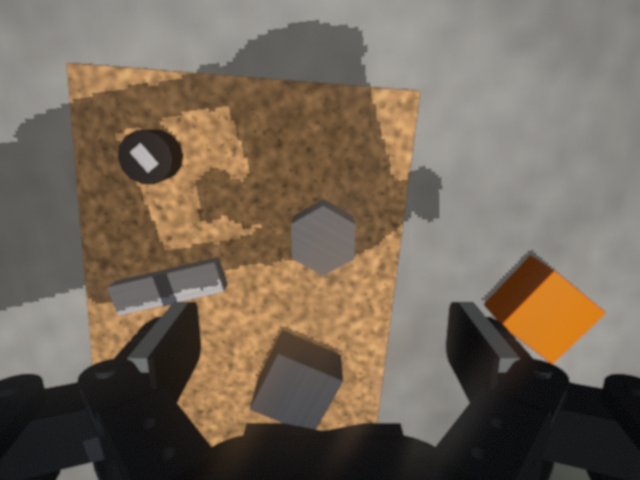

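View pics/t2.png

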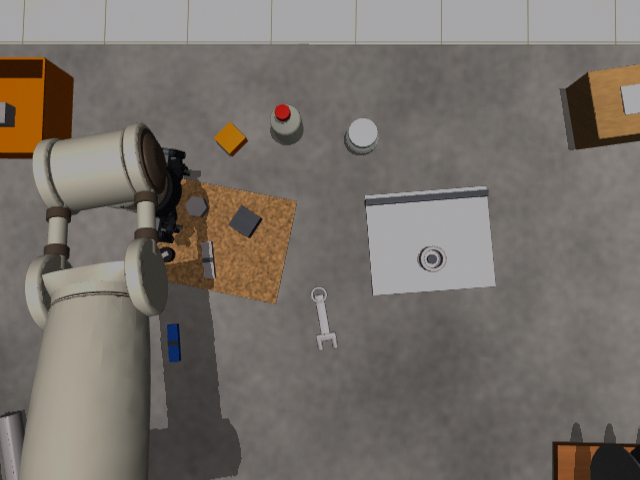

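The ring sits concentric over the pin (432,259). The hex is confirmed at (625.4,240), so I'm grasping it.

```bash

python3 -m jog '[{"grip":-1,"offset":[0,0.1,-4],"delta_rot":[0,0,-0.01]},{"grip":-1,"offset":[0,0.1,-7],"delta_rot":[0,0,-0.01]},{"grip":-1,"offset":[0,0.1,-9.5],"delta_rot":[0,0,-0.01]},{"grip":-1,"offset":[0,0.1,-10.2],"delta_rot":[0,0,-0.01]},{"grip":-1,"offset":[0,0.1,-10.2],"delta_rot":[0,0,-0.01]}]'
python3 -m jog '[{"grip":1,"offset":[0,0,0],"delta_rot":[0,0,0]},{"grip":1,"offset":[0,0,0],"delta_rot":[0,0,0]},{"grip":1,"offset":[0,0,0],"delta_rot":[0,0,0]},{"grip":1,"offset":[0,0,0],"delta_rot":[0,0,0]},{"grip":1,"offset":[0,0,0],"delta_rot":[0,0,0]}]'
python3 -m jog '[{"grip":1,"offset":[0,0,0],"delta_rot":[0,0,0]},{"grip":1,"offset":[0,0,0],"delta_rot":[0,0,0]},{"grip":1,"offset":[0,0,0],"delta_rot":[0,0,0]},{"grip":1,"offset":[0,0,3],"delta_rot":[0,0,0]},{"grip":1,"offset":[0,0,7],"delta_rot":[0,0,0]}]'
python3 - <<'E'
import numpy as np
o=np.array([533.5,-204.8]);y=.09;R=np.array([[np.cos(y),-np.sin(y)],[np.sin(y),np.cos(y)]])
for n,p in dict(hex=(0,67),block=(0,-71),strip=(67,0)).items(): print(n,(o+R@p).round(1))
E
```

```text
t: 15.1
tcp_pos: [624.6, 240.9, 7.4]
tool_rot: [0.0, 0.998, -0.059, -0.001]
contact_force: [-0.9, 0.5, 0.2]
grip_width: 0.998
t: 15.6
tcp_pos: [626.7, 241.3, 10.2]
tool_rot: [-0.0, 0.998, -0.059, 0.001]
contact_force: [-0.4, -0.1, 6.4]
grip_width: 0.407
t: 16.1
tcp_pos: [622.5, 240.5, 75.7]
tool_rot: [0.001, 0.998, -0.06, -0.004]
contact_force: [1.2, 0.9, -1.7]
grip_width: 0.404
hex [ 527.5 -138.1]
block [ 539.9 -275.5]
strip [ 600.2 -198.8]
```

```bash

python3 -m jog '[{"grip":1,"offset":[-1.1,-4.2,1],"delta_rot":[0,0,-0.08]},{"grip":1,"offset":[-2.2,-8.5,1],"delta_rot":[0,0,-0.16]},{"grip":1,"offset":[-3.3,-12.7,1],"delta_rot":[0,0,-0.24]},{"grip":1,"offset":[-4.4,-17,1],"delta_rot":[0,0,-0.31]},{"grip":1,"offset":[-5.5,-21.2,1],"delta_rot":[0,0,-0.31]}]'
python3 -m jog '[{"grip":1,"offset":[-1.1,-4.2,0],"delta_rot":[0,0,0]},{"grip":1,"offset":[-2.2,-8.5,0],"delta_rot":[0,0,0]},{"grip":1,"offset":[-3.3,-12.7,0],"delta_rot":[0,0,0]},{"grip":1,"offset":[-4.3,-16.6,0],"delta_rot":[0,0,0]},{"grip":1,"offset":[-4.3,-16.6,0],"delta_rot":[0,0,0]}]'
python3 -m jog '[{"grip":1,"offset":[0,0,-1],"delta_rot":[0,0,0]},{"grip":1,"offset":[0,0,-2],"delta_rot":[0,0,0]},{"grip":1,"offset":[0,0,-3],"delta_rot":[0,0,0]},{"grip":1,"offset":[0,0,-3],"delta_rot":[0,0,0]},{"grip":1,"offset":[0,0,-3],"delta_rot":[0,0,0]}]'
python3 - <<'E'
from h import *
p,R,t,s=shot('wrist','hex2'); print(s['tcp_pos'],s['tool_rot'])
z=s['tcp_pos'][2]
print(fit('hex',z-5,p,R,t,(527,-138)),fit('ring',6,p,R,t,(533,-205)))
E
```

```text
t: 16.6
tcp_pos: [569.2, 27.6, 88.1]
tool_rot: [0.0, 0.977, -0.213, -0.0]
contact_force: [0.1, -0.2, -2.1]
grip_width: 0.402
t: 17.1
tcp_pos: [526.3, -141.1, 88.5]
tool_rot: [0.001, 0.977, -0.215, -0.0]
contact_force: [0.7, 2.0, -1.9]
grip_width: 0.406
t: 17.6
tcp_pos: [527.2, -136.0, 57.8]
tool_rot: [-0.0, 0.977, -0.212, -0.001]
contact_force: [0.6, 0.2, -1.2]
grip_width: 0.408
[ 527.20144986 -135.95270717   57.82341642] [-1.88430937e-04  9.77215339e-01 -2.12249057e-01 -6.96075130e-04]
(array([ 526.872, -136.385,    0.597]), np.float64(0.944), 0.93) (array([ 5.34397e+02, -2.01811e+02, -4.05000e-01]), np.float64(0.359), 0.69)
```

View pics/hex2.png

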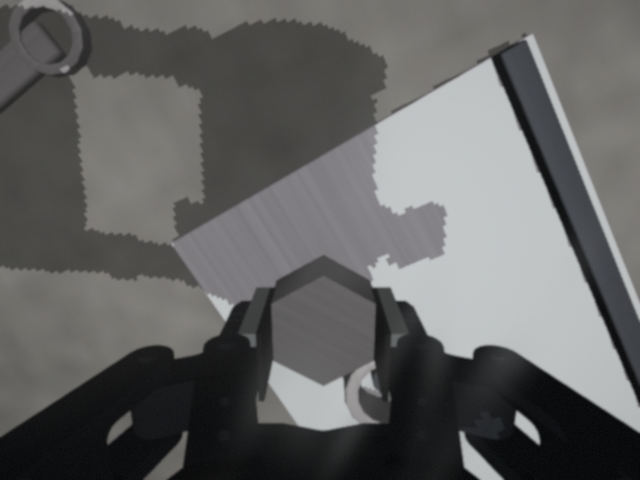

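```bash

python3 -m jog '[{"grip":1,"offset":[0,-0.1,-2],"delta_rot":[0,0,0]},{"grip":1,"offset":[0,-0.1,-3.5],"delta_rot":[0,0,0]},{"grip":1,"offset":[0,-0.1,-4.4],"delta_rot":[0,0,0]},{"grip":1,"offset":[0,-0.1,-4.4],"delta_rot":[0,0,0]},{"grip":1,"offset":[0,-0.1,-4.4],"delta_rot":[0,0,0]}]'
python3 -m jog '[{"grip":1,"offset":[0,0,-0.05],"delta_rot":[0,0,0]},{"grip":1,"offset":[0,0,-0.1],"delta_rot":[0,0,0]},{"grip":1,"offset":[0,0,-0.1],"delta_rot":[0,0,0]},{"grip":1,"offset":[0,0,-0.1],"delta_rot":[0,0,0]},{"grip":1,"offset":[0,0,-0.1],"delta_rot":[0,0,0]}]'
```

```text
t: 18.25
tcp_pos: [527.6, -137.9, 14.7]
tool_rot: [-0.0, 0.977, -0.213, -0.0]
contact_force: [-0.0, 0.1, -1.4]
grip_width: 0.407
t: 18.75
tcp_pos: [527.5, -137.9, 13.7]
tool_rot: [0.0, 0.977, -0.213, 0.0]
contact_force: [-0.3, -0.3, -1.7]
grip_width: 0.406
```

```bash

python3 -m jog '[{"grip":1,"offset":[0,0,-0.05],"delta_rot":[0,0,0]},{"grip":1,"offset":[0,0,-0.1],"delta_rot":[0,0,0]},{"grip":1,"offset":[0,0,-0.15],"delta_rot":[0,0,0]},{"grip":1,"offset":[0,0,-0.15],"delta_rot":[0,0,0]},{"grip":1,"offset":[0,0,-0.15],"delta_rot":[0,0,0]}]'

```

```text
t: 19.25
tcp_pos: [527.5, -137.9, 12.2]
tool_rot: [-0.0, 0.977, -0.213, -0.0]
contact_force: [-1.2, 0.1, 0.5]
grip_width: 0.407
```

Contact. Release and look from above.

```bash

python3 -m jog '[{"grip":0,"offset":[0,0,0],"delta_rot":[0,0,0]},{"grip":-0.1,"offset":[0,0,0],"delta_rot":[0,0,0]},{"grip":-0.1,"offset":[0,0,0],"delta_rot":[0,0,0]},{"grip":-0.2,"offset":[0,0,3],"delta_rot":[0,0,0]},{"grip":-0.2,"offset":[0,0,7],"delta_rot":[0,0,0]}]'
python3 -m jog '[{"grip":-1,"offset":[1,4,4],"delta_rot":[0,0,0]},{"grip":-1,"offset":[2,8,5],"delta_rot":[0,0,-0.07]},{"grip":-1,"offset":[2.5,12,5],"delta_rot":[0,0,-0.13]},{"grip":-1,"offset":[3.5,16,5],"delta_rot":[0,0,-0.13]},{"grip":-1,"offset":[4.5,20.5,5],"delta_rot":[0,0,-0.13]}]'
python3 -m jog '[{"grip":-1,"offset":[1,3,0],"delta_rot":[0,0,0]},{"grip":-1,"offset":[2,6,0],"delta_rot":[0,0,0]},{"grip":-1,"offset":[2.5,8,0],"delta_rot":[0,0,0]},{"grip":-1,"offset":[2.5,8,0],"delta_rot":[0,0,0]},{"grip":-1,"offset":[2.5,8,0],"delta_rot":[0,0,0]}]'
python3 - <<'E'
from h import *
p,R,t,s=shot('wrist','blk1'); print(s['tcp_pos'],s['tool_rot'])
print(fit('block',4,p,R,t,(597,146)))
p,R,t,s=shot('top','t3'); print(fit('ring',6,p,R,t,(533,-205)), fit('hex',6,p,R,t,(527,-138)))
E
```

```text
t: 19.75
tcp_pos: [525.4, -136.9, 80.6]
tool_rot: [-0.001, 0.977, -0.213, -0.003]
contact_force: [1.0, 0.2, -0.2]
grip_width: 0.597
t: 20.25
tcp_pos: [572.9, 68.4, 132.5]
tool_rot: [0.0, 0.961, -0.276, 0.001]
contact_force: [0.9, -0.3, -0.1]
grip_width: 1.0
t: 20.75
tcp_pos: [597.3, 147.0, 131.8]
tool_rot: [0.0, 0.961, -0.275, -0.0]
contact_force: [-0.4, -0.3, -0.1]
grip_width: 0.999
[597.30852035 147.03864064 131.84846337] [ 2.64455778e-04  9.61308803e-01 -2.75472877e-01 -1.02104360e-04]
(array([597.993, 146.208,   1.009]), np.float64(0.976), 0.56)
(array([ 5.36132e+02, -2.02254e+02,  1.30000e-02]), np.float64(0.933), 0.8) (array([ 529.531, -136.225,    0.533]), np.float64(0.94), 0.78)
```

View pics/t3.png

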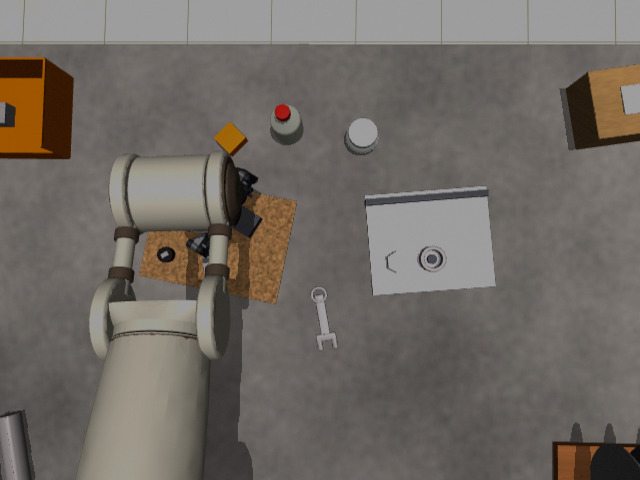

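View pics/blk1.png

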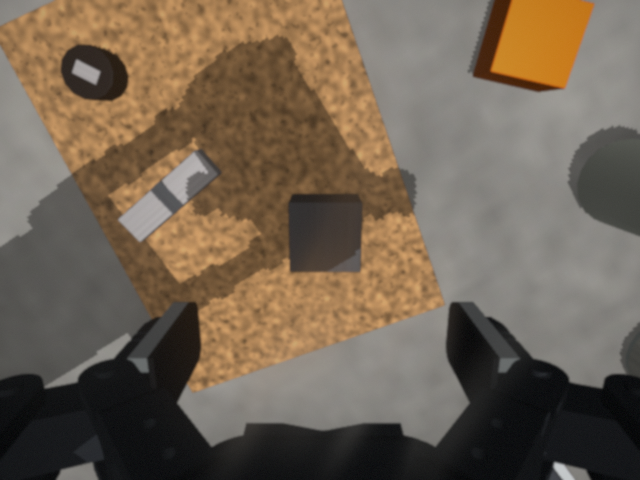

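On the top view the hex sits at (-6.6,+66.0) from the ring, against (-6.0,+66.7) wanted. The dark block lies between the jaws, so I'm grasping it.

```bash

python3 -m jog '[{"grip":-1,"offset":[0,0,-4],"delta_rot":[0,0,0]},{"grip":-1,"offset":[0,0,-8],"delta_rot":[0,0,0]},{"grip":-1,"offset":[0,0,-11],"delta_rot":[0,0,0]},{"grip":-1,"offset":[0,0,-12.1],"delta_rot":[0,0,0]},{"grip":-1,"offset":[0,0,-12.1],"delta_rot":[0,0,0]}]' 70
python3 -m jog '[{"grip":1,"offset":[0,0,0],"delta_rot":[0,0,0]},{"grip":1,"offset":[0,0,0],"delta_rot":[0,0,0]},{"grip":1,"offset":[0,0,0],"delta_rot":[0,0,0]},{"grip":1,"offset":[0,0,0],"delta_rot":[0,0,0]},{"grip":1,"offset":[0,0,0],"delta_rot":[0,0,0]}]'
python3 -m jog '[{"grip":1,"offset":[0,0,0],"delta_rot":[0,0,0]},{"grip":1,"offset":[0,0,0],"delta_rot":[0,0,0]},{"grip":1,"offset":[0,0,0],"delta_rot":[0,0,0]},{"grip":1,"offset":[0,0,4],"delta_rot":[0,0,0]},{"grip":1,"offset":[0,0,8],"delta_rot":[0,0,0]}]'

```

```text
t: 21.5
tcp_pos: [596.2, 146.6, 9.6]
tool_rot: [0.001, 0.961, -0.276, -0.002]
contact_force: [1.2, -0.0, -0.1]
grip_width: 1.001
t: 22.0
tcp_pos: [599.1, 147.3, 13.3]
tool_rot: [-0.001, 0.961, -0.276, 0.002]
contact_force: [-0.8, 0.5, 6.5]
grip_width: 0.498
t: 22.5
tcp_pos: [595.2, 147.0, 89.9]
tool_rot: [0.001, 0.961, -0.276, -0.002]
contact_force: [1.0, -0.4, -4.9]
grip_width: 0.498
```

```bash

python3 -m jog '[{"grip":1,"offset":[-0.6,-4.5,1],"delta_rot":[0,0,0.1]},{"grip":1,"offset":[-1.2,-9,1],"delta_rot":[0,0,0.2]},{"grip":1,"offset":[-1.8,-13.5,1],"delta_rot":[0,0,0.3]},{"grip":1,"offset":[-2.4,-18,1],"delta_rot":[0,0,0.4]},{"grip":1,"offset":[-3,-22.5,1],"delta_rot":[0,0,0.5]}]'
python3 -m jog '[{"grip":1,"offset":[-0.6,-4.5,0],"delta_rot":[0,0,0.1]},{"grip":1,"offset":[-1.2,-9,0],"delta_rot":[0,0,0.148]},{"grip":1,"offset":[-1.8,-13.5,0],"delta_rot":[0,0,0.148]},{"grip":1,"offset":[-2.4,-17.5,0],"delta_rot":[0,0,0.148]},{"grip":1,"offset":[-2.7,-19.7,0],"delta_rot":[0,0,0.148]}]'
python3 -m jog '[{"grip":1,"offset":[0,0,-2],"delta_rot":[0,0,0]},{"grip":1,"offset":[0,0,-4],"delta_rot":[0,0,0]},{"grip":1,"offset":[0,0,-4],"delta_rot":[0,0,0]},{"grip":1,"offset":[0,0,-4],"delta_rot":[0,0,0]},{"grip":1,"offset":[0,0,-4],"delta_rot":[0,0,0]}]'
python3 - <<'E'
from h import *
p,R,t,s=shot('wrist','blk2'); print(s['tcp_pos'],s['tool_rot'],p['shot'])
z=s['tcp_pos'][2]
print(fit('block',z-7,p,R,t,(540,-275)),fit('ring',6,p,R,t,(533,-205)),fit('hex',6,p,R,t,(527,-138)))
E
```

```text
t: 23.0
tcp_pos: [566.3, -79.3, 100.7]
tool_rot: [-0.0, 1.0, -0.027, -0.0]
contact_force: [0.1, 0.1, -5.0]
grip_width: 0.496
t: 23.5
tcp_pos: [539.2, -278.0, 100.8]
tool_rot: [0.0, 0.999, 0.043, -0.0]
contact_force: [0.5, 0.2, -4.3]
grip_width: 0.502
t: 24.0
tcp_pos: [541.2, -275.2, 62.3]
tool_rot: [0.001, 0.999, 0.045, 0.001]
contact_force: [-0.0, -0.1, -4.3]
grip_width: 0.5
[ 541.20031025 -275.15081533   62.28157314] [6.41266061e-04 9.98998216e-01 4.47396622e-02 7.18560868e-04] 20
(array([ 5.40609e+02, -2.75371e+02,  9.00000e-02]), np.float64(0.928), 0.85) (array([ 5.33227e+02, -2.04853e+02,  1.18000e-01]), np.float64(0.954), 0.75) None
```

View pics/blk2.png

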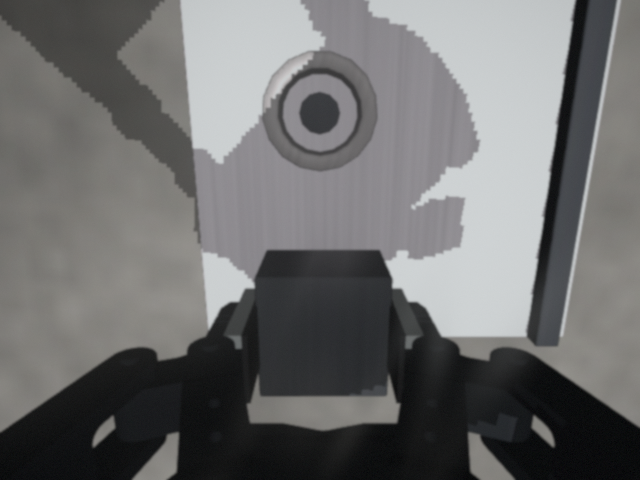

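The ring is centred on the pin, and the held block is aligned and within 1 mm of its target. Lowering.

```bash

python3 -m jog '[{"grip":1,"offset":[-0.03,0,-2],"delta_rot":[0,0,0]},{"grip":1,"offset":[-0.03,0,-3.7],"delta_rot":[0,0,0]},{"grip":1,"offset":[-0.03,0,-4.4],"delta_rot":[0,0,0]},{"grip":1,"offset":[-0.03,0,-4.4],"delta_rot":[0,0,0]},{"grip":1,"offset":[-0.03,0,-4.5],"delta_rot":[0,0,0]}]'
python3 -m jog '[{"grip":1,"offset":[0,0,-0.05],"delta_rot":[0,0,0]},{"grip":1,"offset":[0,0,-0.1],"delta_rot":[0,0,0]},{"grip":1,"offset":[0,0,-0.1],"delta_rot":[0,0,0]},{"grip":1,"offset":[0,0,-0.1],"delta_rot":[0,0,0]},{"grip":1,"offset":[0,0,-0.1],"delta_rot":[0,0,0]}]'
```

```text
t: 24.7
tcp_pos: [540.4, -275.1, 16.1]
tool_rot: [0.0, 0.999, 0.044, 0.0]
contact_force: [0.3, 1.6, -3.6]
grip_width: 0.496
t: 25.2
tcp_pos: [540.3, -275.0, 15.4]
tool_rot: [0.0, 0.999, 0.044, 0.0]
contact_force: [-1.6, 1.1, 0.6]
grip_width: 0.498
```

```bash

python3 -m jog '[{"grip":-0.2,"offset":[0,0,0],"delta_rot":[0,0,0]},{"grip":-0.3,"offset":[0,0,0],"delta_rot":[0,0,0]},{"grip":-0.3,"offset":[0,0,0],"delta_rot":[0,0,0]},{"grip":-0.3,"offset":[0,0,3],"delta_rot":[0,0,0]},{"grip":-0.3,"offset":[0,0,7],"delta_rot":[0,0,0]}]'
python3 -m jog '[{"grip":-1,"offset":[0,2,4],"delta_rot":[0,0,-0.1]},{"grip":-1,"offset":[0,6,6],"delta_rot":[0,0,-0.24]},{"grip":-1,"offset":[0,10,6],"delta_rot":[0,0,-0.38]},{"grip":-1,"offset":[0,14.5,6],"delta_rot":[0,0,-0.52]},{"grip":-1,"offset":[0,19,6],"delta_rot":[0,0,-0.66]}]'
python3 -m jog '[{"grip":-1,"offset":[-0.5,4.5,0],"delta_rot":[0,0,-0.14]},{"grip":-1,"offset":[-1.5,9,0],"delta_rot":[0,0,-0.28]},{"grip":-1,"offset":[-1.5,13.5,0],"delta_rot":[0,0,-0.42]},{"grip":-1,"offset":[-1.5,18,0],"delta_rot":[0,0,-0.56]},{"grip":-1,"offset":[-1.5,22.5,0],"delta_rot":[0,0,-0.7]}]'
python3 -m jog '[{"grip":-1,"offset":[0,4,0],"delta_rot":[0,0,-0.1]},{"grip":-1,"offset":[0,7.5,0],"delta_rot":[0,0,-0.174]},{"grip":-1,"offset":[0,7.5,0],"delta_rot":[0,0,-0.174]},{"grip":-1,"offset":[0,7.5,0],"delta_rot":[0,0,-0.174]},{"grip":-1,"offset":[0,7.5,0],"delta_rot":[0,0,-0.174]}]'
python3 - <<'E'
from h import *
p,R,t,s=shot('wrist','str1'); print(s['tcp_pos'],s['tool_rot'],-2*np.arctan2(-s['tool_rot'][2],s['tool_rot'][1]))
print(fit('strip',4,p,R,t,(525,217)),fit('mount',4,p,R,t,(534,297)))
p,R,t,s=shot('top','t4'); print(fit('ring',6,p,R,t,(533,-205)), fit('hex',6,p,R,t,(527,-138)), fit('block',6,p,R,t,(540,-275)))
E
```

```text
t: 25.7
tcp_pos: [538.5, -273.7, 83.5]
tool_rot: [-0.002, 0.999, 0.044, -0.002]
contact_force: [1.1, -0.7, 0.6]
grip_width: 0.653
t: 26.2
tcp_pos: [540.3, -83.5, 145.7]
tool_rot: [-0.0, 0.959, -0.285, 0.001]
contact_force: [1.2, 0.4, -1.1]
grip_width: 0.997
t: 26.7
tcp_pos: [525.4, 138.0, 145.6]
tool_rot: [-0.0, 0.807, -0.591, 0.001]
contact_force: [1.5, 0.3, 0.2]
grip_width: 0.999
t: 27.2
tcp_pos: [525.5, 210.4, 145.1]
tool_rot: [0.0, 0.754, -0.657, 0.0]
contact_force: [0.4, -1.2, 0.0]
grip_width: 0.999
[525.47517954 210.37989081 145.07449194] [ 1.17166457e-04  7.54009817e-01 -6.56863120e-01  1.58109565e-04] -1.433301869441313
(array([5.24082e+02, 2.16762e+02, 1.36000e-01]), np.float64(0.95), 0.78) (array([5.33368e+02, 2.96836e+02, 1.61000e-01]), np.float64(0.942), 0.77)
(array([ 5.34726e+02, -2.01648e+02,  1.20000e-01]), np.float64(0.959), 0.57) (array([ 529.011, -136.323,    0.587]), np.float64(0.941), 0.61) (array([ 5.42412e+02, -2.73327e+02,  8.90000e-02]), np.float64(0.921), 0.76)
```

View pics/t4.png

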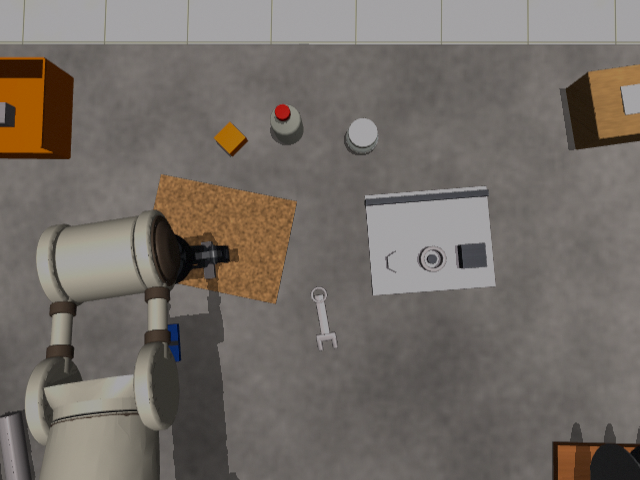

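View pics/str1.png

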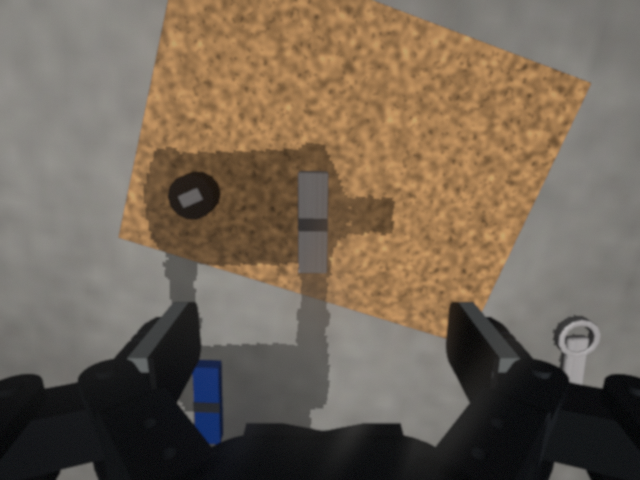

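The row is right so far. Picking the grey strip (313,222) with the jaws half open to clear the mount (193,195).

```bash

python3 -m jog '[{"grip":-0.3,"offset":[-0.1,0.6,-4],"delta_rot":[0,0,0]},{"grip":-0.3,"offset":[-0.1,0.6,-8],"delta_rot":[0,0,0]},{"grip":-0.3,"offset":[-0.1,0.6,-11],"delta_rot":[0,0,0]},{"grip":-0.3,"offset":[-0.1,0.6,-13],"delta_rot":[0,0,0]},{"grip":-0.3,"offset":[-0.1,0.6,-13.6],"delta_rot":[0,0,0]}]' 50
python3 -m jog '[{"grip":-0.3,"offset":[0,0,0],"delta_rot":[0,0,0]},{"grip":1,"offset":[0,0,0],"delta_rot":[0,0,0]},{"grip":1,"offset":[0,0,0],"delta_rot":[0,0,0]},{"grip":1,"offset":[0,0,0],"delta_rot":[0,0,0]},{"grip":1,"offset":[0,0,0],"delta_rot":[0,0,0]}]'
python3 -m jog '[{"grip":1,"offset":[0,0,0],"delta_rot":[0,0,0]},{"grip":1,"offset":[0,0,0],"delta_rot":[0,0,0]},{"grip":1,"offset":[0,0,0],"delta_rot":[0,0,0]},{"grip":1,"offset":[0,0,4],"delta_rot":[0,0,0]},{"grip":1,"offset":[0,0,8],"delta_rot":[0,0,0]}]'

```

```text
t: 28.05
tcp_pos: [522.2, 216.6, 6.4]
tool_rot: [0.002, 0.754, -0.657, -0.002]
contact_force: [-1.3, 0.2, 0.4]
grip_width: 0.65
t: 28.55
tcp_pos: [525.8, 217.6, 10.8]
tool_rot: [-0.001, 0.754, -0.657, 0.001]
contact_force: [0.1, 0.8, 6.0]
grip_width: 0.208
t: 29.05
tcp_pos: [522.8, 216.9, 88.7]
tool_rot: [0.001, 0.754, -0.657, -0.001]
contact_force: [1.1, -0.1, -0.7]
grip_width: 0.211
```

```bash

python3 -m jog '[{"grip":1,"offset":[0.8,-4.2,1],"delta_rot":[0,0,0.14]},{"grip":1,"offset":[1.6,-8.4,1],"delta_rot":[0,0,0.28]},{"grip":1,"offset":[2.4,-12.6,1],"delta_rot":[0,0,0.42]},{"grip":1,"offset":[3.2,-16.8,1],"delta_rot":[0,0,0.56]},{"grip":1,"offset":[4,-21,1],"delta_rot":[0,0,0.7]}]'
python3 -m jog '[{"grip":1,"offset":[0.8,-4.2,0],"delta_rot":[0,0,0.14]},{"grip":1,"offset":[1.6,-8.4,0],"delta_rot":[0,0,0.28]},{"grip":1,"offset":[2.4,-12.6,0],"delta_rot":[0,0,0.42]},{"grip":1,"offset":[3.2,-16.8,0],"delta_rot":[0,0,0.56]},{"grip":1,"offset":[3.55,-20.5,0],"delta_rot":[0,0,0.7]}]'
python3 -m jog '[{"grip":1,"offset":[0,0,-1],"delta_rot":[0,0,0.123]},{"grip":1,"offset":[0,0,-3],"delta_rot":[0,0,0.123]},{"grip":1,"offset":[0,0,-4],"delta_rot":[0,0,0.123]},{"grip":1,"offset":[0,0,-4],"delta_rot":[0,0,0.123]},{"grip":1,"offset":[0,0,-4],"delta_rot":[0,0,0.123]}]'
python3 - <<'E'
from h import *
p,R,t,s=shot('wrist','str2'); print(s['tcp_pos'],s['tool_rot'],2*np.arctan2(s['tool_rot'][2],s['tool_rot'][1]))
z=s['tcp_pos'][2]
print(fit('strip',z-5,p,R,t,(600,-199)))
E
```

```text
t: 29.55
tcp_pos: [564.3, 5.6, 99.3]
tool_rot: [-0.0, 0.935, -0.356, 0.0]
contact_force: [1.0, 1.0, -1.3]
grip_width: 0.211
t: 30.05
tcp_pos: [600.0, -200.0, 99.2]
tool_rot: [0.0, 1.0, -0.014, 0.0]
contact_force: [-0.1, 0.6, -2.0]
grip_width: 0.213
t: 30.55
tcp_pos: [599.9, -197.5, 59.3]
tool_rot: [0.0, 0.999, 0.045, -0.0]
contact_force: [-0.0, -1.0, -1.0]
grip_width: 0.211
[ 599.90216993 -197.46348021   59.31452615] [ 1.64370487e-05  9.98982336e-01  4.51031175e-02 -1.59548632e-05] 0.09023684726601221
(array([ 599.519, -197.991,    1.659]), np.float64(0.91), 0.92)
```

View pics/str2.png

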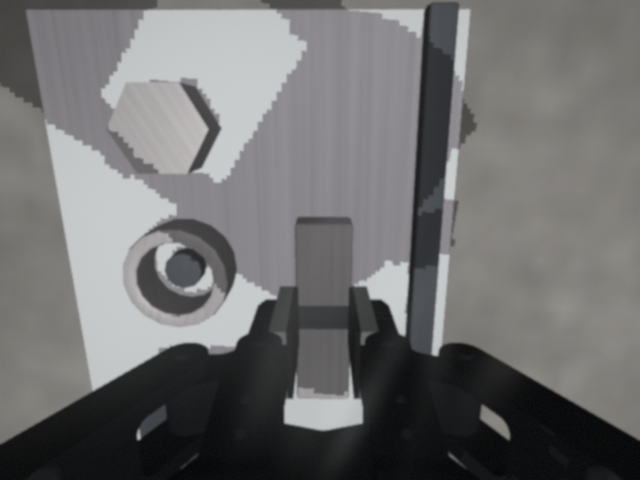

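The strip is held parallel to the rail, with ring and hex in place. Lowering.

```bash

python3 -m jog '[{"grip":1,"offset":[0.06,-0.08,-2],"delta_rot":[0,0,0]},{"grip":1,"offset":[0.06,-0.08,-3.7],"delta_rot":[0,0,0]},{"grip":1,"offset":[0.06,-0.08,-4.5],"delta_rot":[0,0,0]},{"grip":1,"offset":[0.06,-0.08,-4.5],"delta_rot":[0,0,0]},{"grip":1,"offset":[0.06,-0.08,-4.5],"delta_rot":[0,0,0]}]'
python3 -m jog '[{"grip":1,"offset":[0,0,-0.05],"delta_rot":[0,0,0]},{"grip":1,"offset":[0,0,-0.1],"delta_rot":[0,0,0]},{"grip":1,"offset":[0,0,-0.15],"delta_rot":[0,0,0]},{"grip":1,"offset":[0,0,-0.15],"delta_rot":[0,0,0]},{"grip":1,"offset":[0,0,-0.15],"delta_rot":[0,0,0]}]'
```

```text
t: 31.15
tcp_pos: [600.5, -198.5, 14.0]
tool_rot: [0.0, 0.999, 0.045, 0.0]
contact_force: [0.9, 0.4, -2.0]
grip_width: 0.212
t: 31.65
tcp_pos: [600.5, -198.6, 12.9]
tool_rot: [0.0, 0.999, 0.045, 0.0]
contact_force: [-1.5, 0.6, 2.8]
grip_width: 0.208
```

```bash

python3 -m jog '[{"grip":0.4,"offset":[0,0,0],"delta_rot":[0,0,0]},{"grip":0.3,"offset":[0,0,0],"delta_rot":[0,0,0]},{"grip":0.3,"offset":[0,0,0],"delta_rot":[0,0,0]},{"grip":0.3,"offset":[0,0,3],"delta_rot":[0,0,0]},{"grip":0.3,"offset":[0,0,7],"delta_rot":[0,0,0]}]' 30
python3 -m jog '[{"grip":0,"offset":[-0.6,4.5,3],"delta_rot":[0,0,0]},{"grip":-0.4,"offset":[-1.2,9,5],"delta_rot":[0,0,0]},{"grip":-0.4,"offset":[-1.8,13.5,5],"delta_rot":[0,0,0]},{"grip":-0.4,"offset":[-2.4,18,5],"delta_rot":[0,0,0]},{"grip":-0.4,"offset":[-3,22.5,5],"delta_rot":[0,0,0]}]'
python3 -m jog '[{"grip":-0.4,"offset":[-0.6,4.5,0],"delta_rot":[0,0,0]},{"grip":-0.4,"offset":[-1.2,9,0],"delta_rot":[0,0,0]},{"grip":-0.4,"offset":[-1.8,13.5,0],"delta_rot":[0,0,0]},{"grip":-0.4,"offset":[-2.4,18,0],"delta_rot":[0,0,0]},{"grip":-0.4,"offset":[-3,22.5,0],"delta_rot":[0,0,0]}]'
python3 -m jog '[{"grip":-0.4,"offset":[-0.7,3,0],"delta_rot":[0,0,0]},{"grip":-0.4,"offset":[-0.7,3,0],"delta_rot":[0,0,0]},{"grip":-0.4,"offset":[-0.7,3,0],"delta_rot":[0,0,0]},{"grip":-0.4,"offset":[-0.7,3,0],"delta_rot":[0,0,0]},{"grip":-0.4,"offset":[-0.7,3,0],"delta_rot":[0,0,0]}]'
python3 - <<'E'
from h import *
p,R,t,s=shot('wrist','mnt1'); print(s['tcp_pos'],s['tool_rot'])
print(fit('mount',4,p,R,t,(534,297)))
p,R,t,s=shot('top','t5')
for n,a in (('ring',(533,-205)),('hex',(527,-138)),('block',(540,-275)),('strip',(600,-199))): print(n,fit(n,6,p,R,t,a))
E
```

```text
t: 32.15
tcp_pos: [598.3, -197.5, 80.5]
tool_rot: [-0.002, 0.999, 0.045, -0.003]
contact_force: [0.3, 0.0, -0.7]
grip_width: 0.348
t: 32.65
tcp_pos: [570.2, 28.2, 133.1]
tool_rot: [0.0, 0.999, 0.045, 0.001]
contact_force: [0.4, 0.3, -0.7]
grip_width: 0.696
t: 33.15
tcp_pos: [540.0, 253.3, 132.7]
tool_rot: [-0.0, 0.999, 0.045, 0.0]
contact_force: [1.2, -0.2, 0.3]
grip_width: 0.697
t: 33.65
tcp_pos: [533.9, 280.2, 132.6]
tool_rot: [0.0, 0.999, 0.044, 0.0]
contact_force: [0.3, -0.2, -0.0]
grip_width: 0.701
[533.91385937 280.17242097 132.57669766] [1.07180046e-04 9.99030842e-01 4.40155121e-02 1.70641732e-05]
(array([5.33685e+02, 2.98083e+02, 3.82000e-01]), np.float64(0.955), 0.67)
ring (array([ 5.35487e+02, -2.01999e+02,  1.15000e-01]), np.float64(0.951), 0.89)
hex (array([ 528.622, -136.415,    0.553]), np.float64(0.901), 0.58)
block (array([ 5.42596e+02, -2.72037e+02,  7.60000e-02]), np.float64(0.869), 0.85)
strip (array([ 602.461, -197.424,    1.653]), np.float64(0.908), 0.88)
```

View pics/mnt1.png

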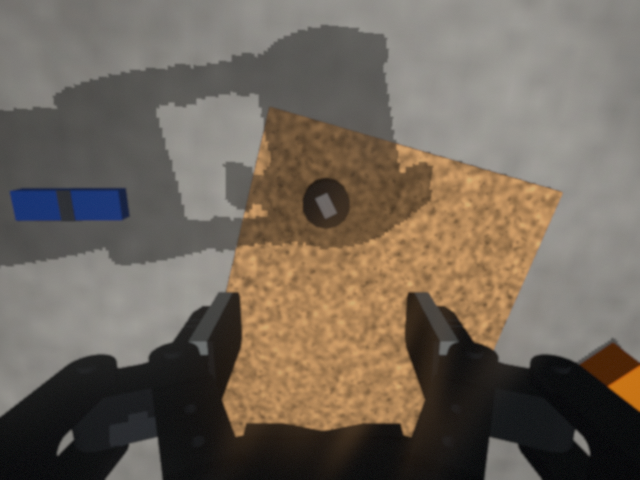

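View pics/t5.png

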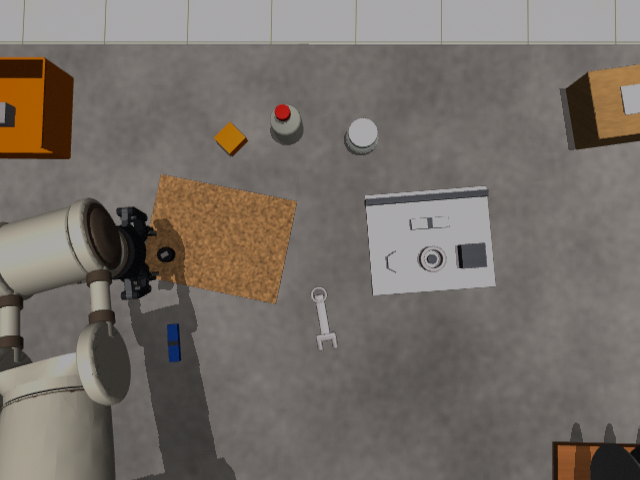

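All four pieces sit right. The mount is at (533.7,297.3). I'm grasping it a bit higher so the fingertips clear the block top.

```bash

python3 -m jog '[{"grip":-0.4,"offset":[0,1.7,-4],"delta_rot":[0,0,0]},{"grip":-0.4,"offset":[0,1.7,-8],"delta_rot":[0,0,0]},{"grip":-0.4,"offset":[0,1.7,-10.5],"delta_rot":[0,0,0]},{"grip":-0.4,"offset":[0,1.7,-11.8],"delta_rot":[0,0,0]},{"grip":-0.4,"offset":[0,1.7,-11.8],"delta_rot":[0,0,0]}]' 30
python3 -m jog '[{"grip":-0.4,"offset":[0,0,0],"delta_rot":[0,0,0]},{"grip":1,"offset":[0,0,0],"delta_rot":[0,0,0]},{"grip":1,"offset":[0,0,0],"delta_rot":[0,0,0]},{"grip":1,"offset":[0,0,0],"delta_rot":[0,0,0]},{"grip":1,"offset":[0,0,0],"delta_rot":[0,0,0]}]'
python3 -m jog '[{"grip":1,"offset":[0,0,0],"delta_rot":[0,0,0]},{"grip":1,"offset":[0,0,0],"delta_rot":[0,0,0]},{"grip":1,"offset":[0,0,0],"delta_rot":[0,0,0]},{"grip":1,"offset":[0,0,4],"delta_rot":[0,0,0]},{"grip":1,"offset":[0,0,8],"delta_rot":[0,0,0]}]'

```

```text
t: 34.5
tcp_pos: [532.0, 297.9, 12.7]
tool_rot: [0.001, 0.999, 0.045, -0.002]
contact_force: [0.3, -0.5, 0.3]
grip_width: 0.696
t: 35.0
tcp_pos: [534.8, 298.9, 16.5]
tool_rot: [-0.0, 0.999, 0.045, 0.002]
contact_force: [-0.8, -0.3, 5.4]
grip_width: 0.329
t: 35.5
tcp_pos: [532.1, 298.0, 94.4]
tool_rot: [0.0, 0.999, 0.045, -0.002]
contact_force: [1.7, 0.6, -0.2]
grip_width: 0.325
```

```bash

python3 -m jog '[{"grip":1,"offset":[0.05,-4.7,1],"delta_rot":[0,0,0]},{"grip":1,"offset":[0.1,-9.4,2],"delta_rot":[0,0,0]},{"grip":1,"offset":[0.15,-14.1,3],"delta_rot":[0,0,0]},{"grip":1,"offset":[0.2,-18.8,3],"delta_rot":[0,0,0]},{"grip":1,"offset":[0.25,-23.5,3],"delta_rot":[0,0,0]}]'
python3 -m jog '[{"grip":1,"offset":[0.05,-4.7,0],"delta_rot":[0,0,0]},{"grip":1,"offset":[0.1,-9.4,0],"delta_rot":[0,0,0]},{"grip":1,"offset":[0.15,-14.1,0],"delta_rot":[0,0,0]},{"grip":1,"offset":[0.2,-18.8,0],"delta_rot":[0,0,0]},{"grip":1,"offset":[0.25,-23.5,0],"delta_rot":[0,0,0]}]'
python3 -m jog '[{"grip":1,"offset":[0.05,-4.5,0],"delta_rot":[0,0,0]},{"grip":1,"offset":[0.1,-8,0],"delta_rot":[0,0,0]},{"grip":1,"offset":[0.15,-10.2,-2],"delta_rot":[0,0,0]},{"grip":1,"offset":[0.15,-10.2,-4],"delta_rot":[0,0,0]},{"grip":1,"offset":[0.15,-10.2,-4],"delta_rot":[0,0,0]}]'
python3 -m jog '[{"grip":1,"offset":[0,0,0],"delta_rot":[0,0,0]},{"grip":1,"offset":[0,0,0],"delta_rot":[0,0,0]},{"grip":1,"offset":[0,0,0],"delta_rot":[0,0,0]},{"grip":1,"offset":[0,0,0],"delta_rot":[0,0,0]},{"grip":1,"offset":[0,0,0],"delta_rot":[0,0,0]}]'
python3 - <<'E'
from h import *
p,R,t,s=shot('wrist','mnt2'); print(s['tcp_pos'],s['tool_rot'])
z=s['tcp_pos'][2]
print(fit('mount',z-12.5,p,R,t,(540,-275)),fit('block',6,p,R,t,(540,-275)))
E
```

```text
t: 36.0
tcp_pos: [536.1, 61.7, 125.6]
tool_rot: [0.0, 0.999, 0.045, 0.001]
contact_force: [2.0, -0.0, 0.2]
grip_width: 0.322
t: 36.5
tcp_pos: [538.2, -173.5, 125.1]
tool_rot: [0.0, 0.999, 0.045, 0.0]
contact_force: [1.3, 0.5, -0.2]
grip_width: 0.326
t: 37.0
tcp_pos: [537.8, -272.8, 81.6]
tool_rot: [-0.002, 0.999, 0.044, -0.002]
contact_force: [-0.2, 0.8, -0.8]
grip_width: 0.33
t: 37.5
tcp_pos: [540.2, -273.5, 85.1]
tool_rot: [0.0, 0.999, 0.045, 0.0]
contact_force: [-0.1, 0.6, -0.2]
grip_width: 0.33
[ 540.238621   -273.49602401   85.12613702] [2.93295553e-04 9.98981326e-01 4.51234424e-02 3.15478393e-04]
(array([ 5.39948e+02, -2.74372e+02,  1.66000e-01]), np.float64(0.933), 0.87) (array([ 5.38243e+02, -2.55889e+02,  9.80000e-02]), np.float64(0.705), 0.8)
```

View pics/mnt2.png

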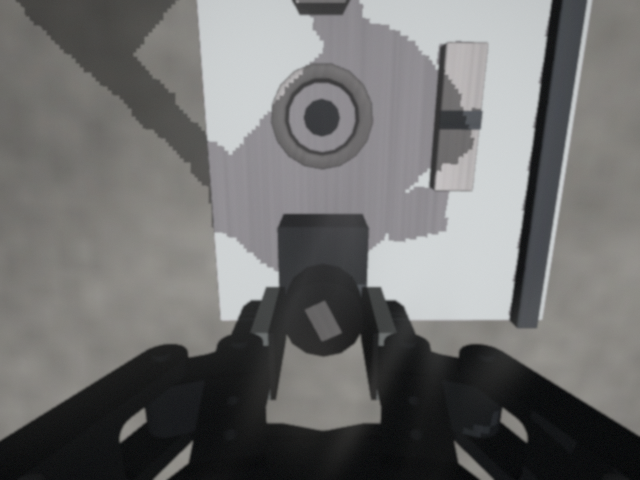

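```bash
python3 - <<'E'
from h import *
import cv2
i=cv2.imread('pics/mnt2.png'); c=i[195:290,240:410]; cv2.imwrite('pics/crop2.png',cv2.resize(cv2.convertScaleAbs(c,alpha=2,beta=0),None,fx=4.5,fy=4.5,interpolation=2))
p,R,t,s=shot('wrist'); K=p['mtx']
for u,z in (((278.5,227),36),((367.5,227),36),((283,214.5),6),((364,214.5),6)): print(u,z,back(u,z,K,R,t).round(1))
E
```

```text
(278.5, 227) 36 [ 516.8 -256.2   36. ]
(367.5, 227) 36 [ 558.8 -252.4   36. ]
(283, 214.5) 6 [ 516.2 -256.9    6. ]
(364, 214.5) 6 [ 560.1 -253.     6. ]
```

View pics/crop2.png

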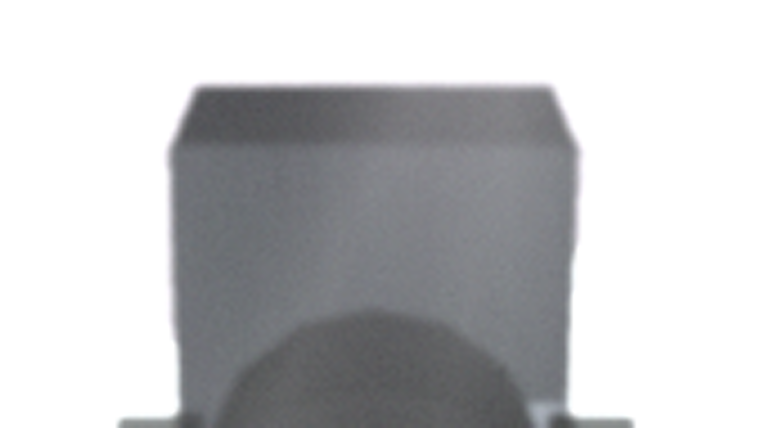

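From its near top edge, the block centre is about (540.0,-276.4). The mount is held face up at (540,-274.4), so I shift it 2 mm and lower.

```bash

python3 -m jog '[{"grip":1,"offset":[0,-0.2,-1.5],"delta_rot":[0,0,0]},{"grip":1,"offset":[0,-0.2,-3],"delta_rot":[0,0,0]},{"grip":1,"offset":[0,-0.2,-3.4],"delta_rot":[0,0,0]},{"grip":1,"offset":[0,-0.2,-3.4],"delta_rot":[0,0,0]},{"grip":1,"offset":[0,-0.2,-3.4],"delta_rot":[0,0,0]}]'
python3 -m jog '[{"grip":1,"offset":[0,0,-0.05],"delta_rot":[0,0,0]},{"grip":1,"offset":[0,0,-0.1],"delta_rot":[0,0,0]},{"grip":1,"offset":[0,0,-0.15],"delta_rot":[0,0,0]},{"grip":1,"offset":[0,0,-0.15],"delta_rot":[0,0,0]},{"grip":1,"offset":[0,0,-0.15],"delta_rot":[0,0,0]}]'
```

```text
t: 38.2
tcp_pos: [539.4, -275.2, 49.4]
tool_rot: [-0.001, 0.999, 0.045, -0.001]
contact_force: [-0.3, 0.4, -0.4]
grip_width: 0.329
t: 38.7
tcp_pos: [539.9, -275.6, 49.1]
tool_rot: [0.0, 0.999, 0.045, 0.0]
contact_force: [0.5, -0.4, -0.0]
grip_width: 0.327
```

```bash

python3 -m jog '[{"grip":1,"offset":[0,0,-0.05],"delta_rot":[0,0,0]},{"grip":1,"offset":[0,0,-0.1],"delta_rot":[0,0,0]},{"grip":1,"offset":[0,0,-0.1],"delta_rot":[0,0,0]},{"grip":1,"offset":[0,0,-0.1],"delta_rot":[0,0,0]},{"grip":1,"offset":[0,0,-0.1],"delta_rot":[0,0,0]}]'
```

```text
t: 39.2
tcp_pos: [540.1, -275.7, 48.5]
tool_rot: [0.0, 0.999, 0.045, 0.0]
contact_force: [-2.9, -0.0, 4.0]
grip_width: 0.331
```

```bash

python3 -m jog '[{"grip":0.2,"offset":[0,0,0],"delta_rot":[0,0,0]},{"grip":0.1,"offset":[0,0,0],"delta_rot":[0,0,0]},{"grip":0,"offset":[0,0,0],"delta_rot":[0,0,0]},{"grip":0,"offset":[0,0,0],"delta_rot":[0,0,0]},{"grip":0,"offset":[0,0,2],"delta_rot":[0,0,0]}]'
python3 -m jog '[{"grip":0,"offset":[0,0,3],"delta_rot":[0,0,0]},{"grip":0,"offset":[0,0,7],"delta_rot":[0,0,0]},{"grip":-0.5,"offset":[0,-2,11],"delta_rot":[0,0,0]},{"grip":-0.5,"offset":[0,-5,15],"delta_rot":[0,0,0]},{"grip":-0.5,"offset":[0,-7,16],"delta_rot":[0,0,0]}]'
python3 -m jog '[{"grip":-0.5,"offset":[0,0,0],"delta_rot":[0,0,0]},{"grip":-0.5,"offset":[0,0,0],"delta_rot":[0,0,0]},{"grip":-0.5,"offset":[0,0,0],"delta_rot":[0,0,0]},{"grip":-0.5,"offset":[0,0,0],"delta_rot":[0,0,0]},{"grip":-0.5,"offset":[0,0,0],"delta_rot":[0,0,0]}]'
cat > fin.py <<'E'
from h import *
import sys
def pl(r,o,y):
    if r is None: return None
    d=r[0][:2]-o; return np.round([np.cos(y)*d[0]+np.sin(y)*d[1],-np.sin(y)*d[0]+np.cos(y)*d[1],r[0][2]-y],2),r[1]
p,R,t,s=shot('wrist',sys.argv[1]); print(s['t'],s['tcp_pos'])
for n,z,a in (('ring',6,(533,-205)),('hex',6,(527,-138)),('block',6,(540,-275)),('strip',6,(600,-199)),('mount',36,(540,-276))):
    print(n,pl(fit(n,z,p,R,t,a),np.array([533.5,-204.8]),.09))
E
python3 fin.py fin1
```

```text
t: 39.7
tcp_pos: [537.8, -274.0, 65.1]
tool_rot: [-0.002, 0.999, 0.045, -0.002]
contact_force: [-0.9, -0.2, 0.4]
grip_width: 0.501
t: 40.2
tcp_pos: [541.8, -348.7, 234.6]
tool_rot: [0.004, 0.999, 0.045, 0.003]
contact_force: [0.1, -0.3, -0.3]
grip_width: 0.749
t: 40.7
tcp_pos: [539.8, -344.5, 227.1]
tool_rot: [-0.001, 0.999, 0.045, -0.001]
contact_force: [-0.1, 0.4, 0.4]
grip_width: 0.751
40.7 [ 539.77850722 -344.54279971  227.07162561]
ring (array([-0.16,  0.51,  0.3 ]), np.float64(0.828))
hex None
block (array([  0.42, -71.77,  -0.  ]), np.float64(0.979))
strip (array([ 6.747e+01, -4.000e-02,  1.550e+00]), np.float64(0.805))
mount (array([ 2.80e-01, -7.25e+01, -2.00e-02]), np.float64(0.901))
```

View pics/fin1.png

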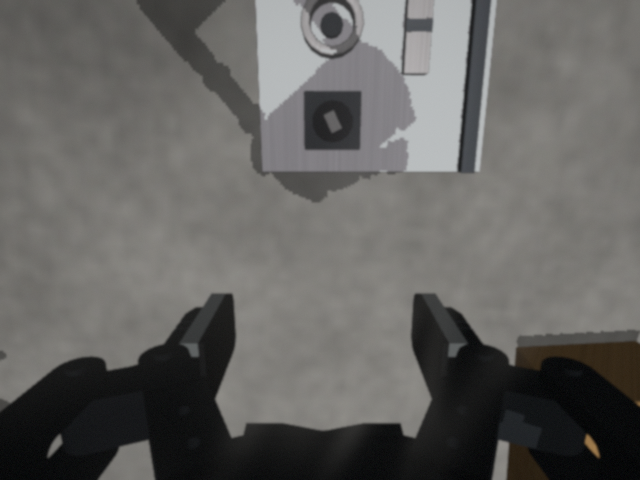

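Block, ring, strip and mount look right, with the mount centred at (333,121). Now one more view that includes the hex.

```bash

python3 -m jog '[{"grip":-0.5,"offset":[0,4,1],"delta_rot":[0,0,0]},{"grip":-0.5,"offset":[0,8,2],"delta_rot":[0,0,0]},{"grip":-0.5,"offset":[0,9,3],"delta_rot":[0,0,0]},{"grip":-0.5,"offset":[0,9,3],"delta_rot":[0,0,0]},{"grip":-0.5,"offset":[0,9,3],"delta_rot":[0,0,0]}]'
python3 fin.py fin2; python3 -c "
from h import *
shot('scene','fin_s')"
```

```text
t: 41.5
tcp_pos: [540.1, -256.5, 258.2]
tool_rot: [0.001, 0.999, 0.045, 0.0]
contact_force: [-0.3, -0.9, -0.5]
grip_width: 0.754
41.5 [ 540.05373611 -256.48345551  258.24640759]
ring (array([0.08, 0.37, 0.27]), np.float64(0.96))
hex (array([-0.55, 65.83,  0.53]), np.float64(0.967))
block (array([  0.31, -71.49,   0.  ]), np.float64(0.54))
strip (array([67.32, -2.11,  1.57]), np.float64(0.922))
mount (array([ 1.200e-01, -7.233e+01,  4.000e-02]), np.float64(0.918))
```

View pics/fin2.png

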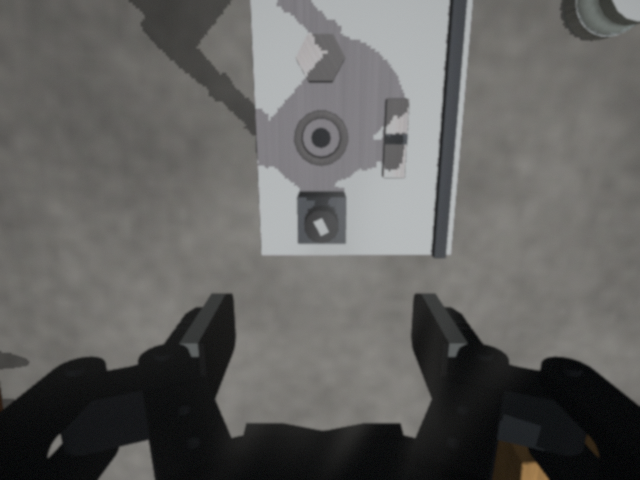

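View pics/fin_s.png

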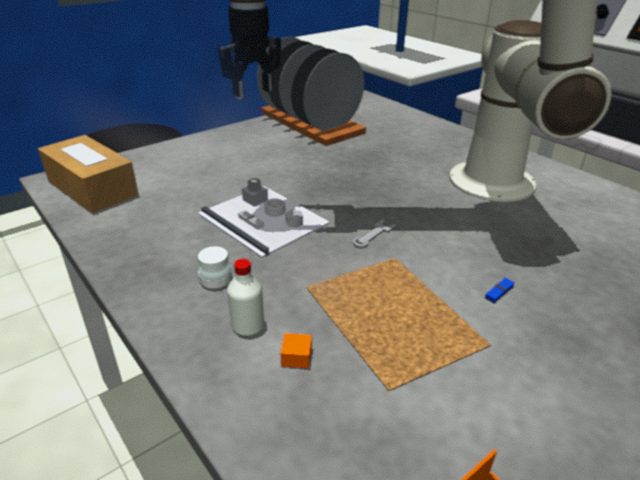

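```bash
python3 -c "
from cell import ctrl
print(ctrl.job_done())"
```

```text
the job is handed in; nothing more can be done
None
```

All five pieces are on the plate as asked, and the job is handed in at about 42 s with the gripper clear. I placed ring, hex, block, strip and mount in that order. The wrench, bottle, jar and the two look-alikes were left alone.

Last wrist-camera measurements, in the plate frame:

| Piece | Measured | Wanted |
|---|---|---|
| Ring | within 0.5 mm of the pin axis | on the pin |
| Hex | y = 65.8 mm, gap to ring about 23.5 mm, flat facing the ring | gap about 25 mm |
| Block | y = -71.6 mm, gap to ring about 26 mm, square to the rail | gap about 25 mm |
| Strip | x = 67.3 mm, parallel to the rail | x = 67 mm |
| Mount | face up, within about 1 mm of the block's centre | centred on the block |

- **Top camera:** it read every position on the plate about 2–3 mm off the wrist camera. The positions relative to the ring agreed within about 1–2 mm.
- **Strip:** one of the two last fits read it 2 mm off centre sideways.
- **Poor fits:** the hex was missing from the first of the last two views. The block's fit in the second was poor because it was partly hidden, so its orientation rests on the first.

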